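# Load a murrine pick-up plate and set it to warm

### The job

Set every murrine slice that lies on the steel slab flat on the kiln plate, whole on it and none on another. Then close the stock jar: stand the lid level on the neck, turn it backward until it drops over the thread start, and from there screw it forward until it stops, fully home. Last, slide the flat fork under the loaded plate, lift the plate with the fork alone, set it squarely across the two strips of the hotplate with all its slices, and lay the fork flat back on its mat; leave everything else as it stands.

Things in the scene. Friction and masses are not known exactly. Their poses are not given: they have to be found in the camera images.
- slice1: murrine (glass cane) slice, an amber cylinder 22 mm in diameter and 14 mm tall with a pale ring on its ends, about 13 g; stands on end on the steel slab at the start. Two to four of the four slices are there in a run, the absent ones give None. Origin: its middle (7 mm above its foot), z along its axis.
- slice2: murrine (glass cane) slice, an amber cylinder 22 mm in diameter and 14 mm tall with a pale ring on its ends, about 13 g; stands on end on the steel slab at the start. Two to four of the four slices are there in a run, the absent ones give None. Origin: its middle (7 mm above its foot), z along its axis.
- slice3: murrine (glass cane) slice, an amber cylinder 22 mm in diameter and 14 mm tall with a pale ring on its ends, about 13 g; stands on end on the steel slab at the start. Two to four of the four slices are there in a run, the absent ones give None. Origin: its middle (7 mm above its foot), z along its axis.
- slice4: murrine (glass cane) slice, an amber cylinder 22 mm in diameter and 14 mm tall with a pale ring on its ends, about 13 g; stands on end on the steel slab at the start. Two to four of the four slices are there in a run, the absent ones give None. Origin: its middle (7 mm above its foot), z along its axis.
- slab: fixed polished steel slab, 170 mm (its x) by 70 mm (its y) by 10 mm thick, no rim; the slices stand on it in a row along its x axis, about 36 mm apart. Origin: centre of its underside.
- plate: loose pale ceramic kiln plate, 100 mm (its x) by 110 mm (its y) by 8 mm thick, flat without a rim, about 150 g; at the start it lies across the two strips of the stand with its axes along the stand's. Origin: centre of its underside, so its top is at z = 8 mm.
- stand: Fixed tile 130 x 130 x 4 mm with two ceramic strips along its x axis, each 100 x 20 x 22 mm high, centred at y = +-40 mm: between them an open channel 60 mm wide, z = 4 to 26 mm, for the fork; a plate across them has its underside at z = 26 mm. Origin: underside centre; -x looks towards the robot. Stand and hotplate may swap places from start to start.
- hotplate: Fixed steel hotplate, 180 (x) x 200 (y) mm, knob on its front (-x, towards the robot), flat black top at z = 40 mm. On it two ceramic strips as on the stand: along x, 100 x 20 x 22 mm high, at y = +-40 mm; the channel between is open at both ends, z = 40 to 62 mm; a plate across them has its underside at z = 62 mm. Origin: underside centre.
- fork: Loose flat fork (spatula), 130 g, lying on the mat. Origin: underside, below the place to grip; x points to the blade. Wooden handle with flat sides 20 mm wide (y), z = 0 to 24 mm, x = -85 to 30 mm; steel blade 36 mm wide, z = 0 to 3 mm, x = 30 to 135 mm. Centre of mass near x = 49 mm.
- mat: fixed leather mat, 270 mm (its x) by 110 mm (its y) by 2 mm thick, where the fork lies at the start, blade towards the mat's +x, fork origin about 25 mm to the -x side of the mat's centre. Origin: centre of its underside.
- jar: Fixed stock jar in a wooden holder 72 x 72 x 24 mm; glass body 58 x 58 mm to z = 46 mm, round neck 38 mm in diameter to the rim at z = 66 mm. Right-handed three-start outside thread: lead 21 mm a turn, ribs 7 mm apart, starting (upper ends) at 0, 120 and 240 degrees from the jar's x axis and running down clockwise (seen from above) for 200 degrees. Origin: underside centre, z up.
- jar_catch (a point): Point at rim height, 22 mm from the neck's axis, 15 degrees counter-clockwise of the thread start on the jar's x axis. One of the lid's dots is above it when the lid, turned counter-clockwise (backward), has just dropped off the thread starts.
- jar_tight (a point): Point at rim height, 22 mm from the neck's axis, 75 degrees clockwise of the thread start on the jar's x axis. One of the lid's dots is about above it when the lid is screwed home: from the drop the lugs run under the ribs and the lid stops about 80 degrees clockwise of the starts.
- lid: Loose black screw lid, 54 mm in diameter, 24 mm tall, 40 g, lying open side down on the bench. Top disc z = 14 to 24 mm (grip here), skirt below. Three lugs inside the skirt. Origin: centre of its lower edge. Set on the neck it rests on the ribs 3 to 10 mm above home, highest at a thread start; turned backward past it, it drops 7 mm if let down. Home: z = 52 mm in the jar's frame.
- lid_lug1 (a point): grey dot on the lid's top face, 22 mm from its centre at 0 degrees from the lid's x axis, right above a lug (24 mm above the lid's lower edge).
- lid_lug2 (a point): grey dot on the lid's top face, 22 mm from its centre at 120 degrees from the lid's x axis, right above a lug (24 mm above the lid's lower edge).
- lid_lug3 (a point): grey dot on the lid's top face, 22 mm from its centre at 240 degrees from the lid's x axis, right above a lug (24 mm above the lid's lower edge).
- frit_a: closed round glass jar of frit, 52 mm in diameter, 57 mm tall, a bystander beyond the slab. Origin: underside centre.
- frit_b: closed round glass jar of frit, 60 mm in diameter, 87 mm tall, a bystander. Origin: underside centre.
- wax: round cake of beeswax, 56 mm in diameter, 20 mm tall, a bystander beyond the jar. Origin: underside centre.
- jacks: glassworker's steel jacks (large U-shaped tongs), 265 mm long, lying flat at the right, a bystander. Origin: at the bow, long axis x.
- woodblock: cupped wooden shaping block, 80 mm in diameter, 45 mm tall, with a handle along its x, a bystander at the left. Origin: underside centre of the cup.
- cup: steel cup, 68 mm in diameter, 85 mm tall, a bystander at the far right. Origin: underside centre.
- tweezers: steel tweezers, 170 mm long, lying flat, a bystander at the near left. Origin: middle.
Mind the look-alikes: they are no part of the job. Of the things that look like the lid, take the one that is farthest from the robot's base at the start.

How it is judged (in metres and radians):
On the way, in this order (a step that is already met when the one before it is completed fails the run):
1. all slices stand on the plate, the plate on the stand (x of slice1 in the frame of plate between -0.041 and 0.041 m and y of slice1 in the frame of plate between -0.046 and 0.046 m and z of slice1 in the frame of plate between 0.011 and 0.02 m and angle between the z axis of each of slice1, slice2, slice3, slice4 and the z axis of plate, either way round below 0.15 rad and x of slice2 in the frame of plate between -0.041 and 0.041 m and y of slice2 in the frame of plate between -0.046 and 0.046 m and z of slice2 in the frame of plate between 0.011 and 0.02 m and x of slice3 in the frame of plate between -0.041 and 0.041 m and y of slice3 in the frame of plate between -0.046 and 0.046 m and z of slice3 in the frame of plate between 0.011 and 0.02 m and x of slice4 in the frame of plate between -0.041 and 0.041 m and y of slice4 in the frame of plate between -0.046 and 0.046 m and z of slice4 in the frame of plate between 0.011 and 0.02 m and x of plate in the frame of stand between -0.03 and 0.03 m and y of plate in the frame of stand between -0.022 and 0.022 m and z of plate in the frame of stand between 0.022 and 0.03 m and angle between plate's own z axis and vertical below 0.06 rad and angle between the x axis of plate and the x axis of stand, either way round below 0.25 rad), for 0.2 s.
2. the lid rests on the jar's thread, ridden up to near the thread start (origin 7 to 11.5 mm above home, a lug up to about 40 degrees clockwise of a start) (x of lid in the frame of jar between -0.004 and 0.004 m and y of lid in the frame of jar between -0.004 and 0.004 m and angle between lid's own z axis and vertical below 0.12 rad and z of lid in the frame of jar between 0.059 and 0.0635 m and ((x of lid_lug1 in the frame of jar above 0.0168 m and y of lid_lug1 in the frame of jar between -0.0145 and -0.001 m) or (x of lid_lug2 in the frame of jar above 0.0168 m and y of lid_lug2 in the frame of jar between -0.0145 and -0.001 m) or (x of lid_lug3 in the frame of jar above 0.0168 m and y of lid_lug3 in the frame of jar between -0.0145 and -0.001 m))), for 0.04 s.
3. the lid has dropped off the thread start (origin less than 6 mm above home, a lug just behind a start) (x of lid in the frame of jar between -0.004 and 0.004 m and y of lid in the frame of jar between -0.004 and 0.004 m and angle between lid's own z axis and vertical below 0.12 rad and z of lid in the frame of jar between 0.0535 and 0.058 m and horizontal distance between any of lid_lug1, lid_lug2, lid_lug3 and jar_catch below 0.0085 m), for 0.04 s.
4. the lid is screwed home (x of lid in the frame of jar between -0.004 and 0.004 m and y of lid in the frame of jar between -0.004 and 0.004 m and angle between lid's own z axis and vertical below 0.12 rad and z of lid in the frame of jar below 0.0535 m and horizontal distance between any of lid_lug1, lid_lug2, lid_lug3 and jar_tight below 0.009 m), for 0.2 s.
5. the loaded plate is lifted on the fork, the fingers not touching it (x of slice1 in the frame of plate between -0.041 and 0.041 m and y of slice1 in the frame of plate between -0.046 and 0.046 m and z of slice1 in the frame of plate between 0.011 and 0.02 m and angle between the z axis of each of slice1, slice2, slice3, slice4 and the z axis of plate, either way round below 0.15 rad and x of slice2 in the frame of plate between -0.041 and 0.041 m and y of slice2 in the frame of plate between -0.046 and 0.046 m and z of slice2 in the frame of plate between 0.011 and 0.02 m and x of slice3 in the frame of plate between -0.041 and 0.041 m and y of slice3 in the frame of plate between -0.046 and 0.046 m and z of slice3 in the frame of plate between 0.011 and 0.02 m and x of slice4 in the frame of plate between -0.041 and 0.041 m and y of slice4 in the frame of plate between -0.046 and 0.046 m and z of slice4 in the frame of plate between 0.011 and 0.02 m and z of plate in the frame of stand above 0.04 m and contact force between fork and plate above 0.5 N and contact force between the fingers and plate below 0.2 N), for 0.3 s.
6. the loaded plate lies across the hotplate's strips, the fork clear of it (x of slice1 in the frame of plate between -0.041 and 0.041 m and y of slice1 in the frame of plate between -0.046 and 0.046 m and z of slice1 in the frame of plate between 0.011 and 0.02 m and angle between the z axis of each of slice1, slice2, slice3, slice4 and the z axis of plate, either way round below 0.15 rad and x of slice2 in the frame of plate between -0.041 and 0.041 m and y of slice2 in the frame of plate between -0.046 and 0.046 m and z of slice2 in the frame of plate between 0.011 and 0.02 m and x of slice3 in the frame of plate between -0.041 and 0.041 m and y of slice3 in the frame of plate between -0.046 and 0.046 m and z of slice3 in the frame of plate between 0.011 and 0.02 m and x of slice4 in the frame of plate between -0.041 and 0.041 m and y of slice4 in the frame of plate between -0.046 and 0.046 m and z of slice4 in the frame of plate between 0.011 and 0.02 m and x of plate in the frame of hotplate between -0.03 and 0.03 m and y of plate in the frame of hotplate between -0.022 and 0.022 m and z of plate in the frame of hotplate between 0.058 and 0.066 m and angle between plate's own z axis and vertical below 0.06 rad and angle between the x axis of plate and the x axis of hotplate, either way round below 0.25 rad and contact force between fork and plate below 0.05 N), for 0.3 s.
At the end, for the whole second after the job is handed in: Slices whole on the plate, flat, none stacked; plate level on the hotplate strips, within 30 mm along, 22 mm across, 0.25 rad; lid home within 1.5 mm and turned to its stop; fork flat on its mat within 90 mm along and 65 mm across of its place; all at rest (all of step 4 and all of step 6 and x of fork in the frame of mat between -0.115 and 0.065 m and y of fork in the frame of mat between -0.065 and 0.065 m and height (world z) of fork below 0.007 m and angle between fork's own z axis and vertical below 0.08 rad and linear speed of each of slice1, slice2, slice3, slice4, plate, lid, fork below 0.02 m/s); the robot touches nothing.
It fails at once if a bystander is moved by more than 30 mm (distance of any of frit_a, frit_b, wax, jacks, woodblock, cup, tweezers from where it was at the start of the episode above 0.03 m).
Of slice1, slice2, slice3, slice4 only 2 to 4 are there at a start; the rules pass over those that are not, and their reading is None.
At some moment in a run one of lid, fork may be knocked a few centimetres aside while the robot is not near it.
It also fails if it takes over 210 s, if anything falls off the work surface, if the arm or the gripper's body presses on something with over 40 N, if the wrist force passes 120 N, or if a joint passes its speed limit or range.

### The arm

A 6-joint arm with a two-finger parallel gripper is mounted at the origin on the work surface. World frame = base frame: x ahead of the robot, y to its left, z up, the work surface at z = 0. Lengths are in m, angles in degrees, forces in N, time in s.
With the tool pointing down it reaches from about 0.4 to 0.825 m from the base axis. Payload 7 kg.
Tool frame: the origin (TCP) lies at the very end of the fingers, on their centre line; the grasp point (between the pads) lies 19 mm behind it; z points along the fingers, y is the line along which they close (so a half turn about z gives the same grasp; the last joint's range is limited). The gripper opens to 88 mm and grips with 3 to 60 N. Pads are 19 mm wide; open, the fingers measure 130 mm over their backs; the gripper's body (78 mm by 193 mm) begins 47 mm behind the grasp point.
Start: joints at [88.642, 20.546, 0.682, 0, -70.136, -16.507], TCP at [0.207, 0.642, 0.227] pointing down, gripper open.
Joint ranges: [-176.03, 176.03], [-82.01, 121.73], [-58.28, 71.71], [-173.87, 95.51], [-174.79, -0.11], [-173.66, 173.66]. Speed limits (degrees/s): [136.94, 136.94, 172.46, 180, 180, 180].

### API

Orientations are given as [roll, pitch, yaw] about the fixed x, y, z axes, in that order (R = Rz(yaw) Ry(pitch) Rx(roll)).
In Python, from plant import r gives the robot as it stands. The module is installed in compiled form; this text tells all that it offers.
- The arm moves only by the tool jog_arm, never from a script. Its arguments are lists of equal length, an entry for each row: "travel": the shift along the tool's x, y, z each as a share of 50 cm, from -1 to 1, a list of three; "dr": the turn, a rotation vector about the tool's x, y, z each as a share of 360 degrees, from -1 to 1, a list of three; "claw": the opening, from 0 (shut) to 1 (fully open). A call has exactly 10 rows; each row is the pose to reach, as a shift and turn from the pose commanded when the call began, along the tool's axes at that moment, turning the shorter way round; what a row does not reach only later rows make up. A row lasts 1/8 s, in which the tool goes at most 62.5 mm and 10.7 degrees, less where a joint would pass 70% of its speed; a pose out of reach is approached as far as the arm can. A call with a number of a shift or a turn outside -1 to 1 is refused whole. A call with a gripper value outside its range is refused whole. The fingers move at their own pace and stop on an object; "newtons" is the grip in N (left out, the last holds). Time passes only in rows, so rows that repeat a pose let the fingers close, or fill a call up. It gives the time, the measured TCP pose, the force, the opening and the grip force at its end, in the units of the state.
- r.get_state(): the state, without advancing time (a new reading comes with each control period).
- r.capture(name): name is "scene" or "top" or "wrist"; returns a dict with "pixels" (420x560x3 uint8, red, green, blue), "range_z" (420x560 float32, m along the optical axis (not along the pixel's ray), 0 where there is no reading), "fx", "fy", "cx", "cy" (pixels), "position" and "attitude" of the camera in the world; the wrist camera has in their place "hand_eye" (4x4, takes a point from camera to tool coordinates, whose origin is the TCP and whose axes are the flange's). Camera axes: x right, y up, looking along -z (the intrinsics and any distortion apply to the point x, -y, -z); pixel columns grow to the right and rows downward; lengths in m; the calibration is good to about 2 mm. The wrist camera is an equidistant fisheye: a pixel r from the principal point sees the ray r / f radians off the axis. A picture is of the moment at which its call begins: read the wrist's pose just before it.
- r.close_job(): hands the job in; it is judged then, once.
Trained networks look in the newest picture that a camera, given by its name, has taken for a name from the list of things; names that differ only in an ending like _2 or _b are one class to them, and where a whole thing is asked for, a point or a joint stands for the part that bears it (a point fixed in the world has none). Each returns a list of dicts, best first, with "conf" (0 to 1); they miss things now and then, are a little off and sometimes report something else, mostly with a low value. They report only what shows in the picture. A call takes as long as a camera call. They do not tell look-alikes from the thing itself.
- r.boxes_of(name, camera): "extent" ([left, top, right, bottom] in pixels, round what is visible of it).
- r.regions_of(name, camera): "pixels" (420x560 bool, what is visible of it) and "extent" ([left, top, right, bottom] in pixels, round what is visible of it).
- r.tip_of(name, camera): "at" ([column, row] in pixels: a listed point, or the origin of a listed thing).
The state is a dict: "time_s": time; "joints": joint angles; "qd": joint speeds; "joint_torque": joint torques, N m; "tcp_pos": TCP position; "eef_rot": TCP orientation; "contact_force": force on the tool from outside, world axes, zero at the start; "moment": the same for the moment, N m; "gripper_width": finger opening in m; "gripper_force": force on a finger pad.
Only numpy, scipy, OpenCV 4.12 (cv2) and the standard library are available. Lean on these libraries where they do the work, as an engineer would, in place of code of your own. Each camera call takes 0.05 s, during which the arm holds its last target. There are 200 camera calls.

## Working session

There is one attempt and no reset: what is moved stays moved. The work goes in short steps, Python scripts to look and compute and a tool call to move; the robot and the scene stay as the last step left them, time stands still between calls to the robot, and variables do not carry over. Pictures are saved under pics/ and viewed, at most 14 in all, crops included, and the job is handed in when it is done.

Besides the shell and the picture viewer there is one more tool, called after "Call:" as a command line: name --argument value ..., lists and objects as JSON in quotes. jog_arm: Moves the arm, as the interface text tells. Its arguments: {"type":"object","properties":{"travel":{"type":"array"},"dr":{"type":"array"},"claw":{"type":"array"},"newtons":{"type":"number"}},"required":["travel","dr","claw"]}

```bash
ls; mkdir -p pics; cat > h.py <<'E'
import numpy as np, cv2
from scipy.spatial.transform import Rotation as R
from plant import r
def att(c):
    a=np.array(c["attitude"],float)
    if a.shape==(3,3): return a
    if a.size==4: return R.from_quat(a).as_matrix()
    return R.from_euler('xyz',a.ravel(),degrees=True).as_matrix()
def world(c,T=None):
    """per-pixel world points"""
    z=c["range_z"]; v,u=np.mgrid[0:420,0:560].astype(float)
    x=(u-c["cx"])/c["fx"]; y=(v-c["cy"])/c["fy"]
    if "hand_eye" in c:
        rr=np.hypot(x,y); th=rr; s=np.where(rr>1e-9,np.tan(np.minimum(th,1.5))/np.maximum(rr,1e-9),1)
        x,y=x*s,y*s
    P=np.stack([x*z,-y*z,-z],-1)
    if "hand_eye" in c:
        H=np.array(c["hand_eye"]); P=P@H[:3,:3].T+H[:3,3]
        p,Rt=T; return P@Rt.T+p
    return P@att(c).T+np.array(c["position"])
def tool():
    s=r.get_state(); return np.array(s["tcp_pos"]),R.from_euler('xyz',s["eef_rot"],degrees=True).as_matrix()
def shot(n):
    T=tool(); c=r.capture(n); c["W"]=world(c,T); return c
def save(c,f,crop=None,s=1):
    im=c["pixels"][:,:,::-1]
    if crop: l,t,rr,b=crop; im=im[t:b,l:rr]
    if s!=1: im=cv2.resize(im,None,fx=s,fy=s,interpolation=cv2.INTER_CUBIC)
    cv2.imwrite("pics/"+f,im)
E
python3 - <<'E'
from h import *
s=r.get_state(); print(s)
for n in ["scene","top"]:
    c=shot(n); save(c,n+"0.png"); print(n,c["position"],c["attitude"],c["fx"],c["fy"],c["cx"],c["cy"],[k for k in c])
    for o in ["slice1","slab","plate","stand","hotplate","fork","mat","jar","lid","lid_lug1","frit_a","frit_b","wax","jacks","woodblock","cup","tweezers"]:
        for d in r.regions_of(o,n)[:6]:
            m=d["pixels"]&(c["range_z"]>0)
            if d["conf"]<.3 or m.sum()<3: continue
            w=c["W"][m]; print(o,round(d["conf"],2),[int(x) for x in d["extent"]],np.median(w,0).round(3),w.min(0).round(3),w.max(0).round(3))
E
```

```text
pics
{'time_s': 0.0, 'joints': array([ 8.86433062e+01,  2.05888825e+01,  6.33640119e-01, -2.17496423e-02,
       -7.01344212e+01, -1.65063658e+01]), 'qd': array([ 0.06510108,  0.05817955, -0.03271543, -0.04337909,  0.00355551,
       -0.01264428]), 'joint_torque': array([-3.94483031e-04, -5.82716274e+01,  2.93054366e+01,  6.99729323e+00,
        7.06183855e-03, -1.61405947e-04]), 'tcp_pos': array([0.2069231 , 0.64198819, 0.22564535]), 'eef_rot': array([ 1.79908222e+02, -5.87449564e-03, -1.78704617e+01]), 'contact_force': array([ 0.35253246, -0.8157655 , -0.06890661]), 'moment': array([0.01046514, 0.00423907, 0.00797219]), 'gripper_force': 0.0, 'gripper_width': 0.08711429955192265}
scene [1.22810796 0.68609629 1.04371427] [ 45.21386922  -0.90802038 135.1835998 ] 505.5939839820183 505.5939839820183 282.3270858192465 209.01681848019797 ['pixels', 'range_z', 'fx', 'fy', 'cx', 'cy', 'position', 'attitude', 'W']
slice1 0.5 [281, 219, 291, 228] [0.522 0.018 0.021] [0.511 0.005 0.01 ] [0.536 0.027 0.026]
slice1 0.44 [336, 237, 356, 258] [0.458 0.186 0.022] [ 0.424  0.155 -0.005] [0.479 0.211
[... 5555 characters left out ...]
557 0.461 0.028]
wax 0.46 [395, 164, 426, 186] [ 0.658 -0.435  0.048] [ 0.62  -0.46  -0.004] [ 0.692 -0.396  0.089]
jacks 0.56 [411, 208, 465, 276] [ 0.393 -0.503  0.009] [ 0.319 -0.615 -0.007] [ 0.54  -0.422  0.016]
woodblock 0.9 [110, 148, 158, 196] [0.644 0.461 0.039] [ 0.595  0.409 -0.003] [0.744 0.567 0.053]
woodblock 0.68 [218, 232, 230, 248] [0.445 0.181 0.024] [0.423 0.158 0.018] [0.469 0.205 0.03 ]
cup 0.76 [395, 163, 428, 187] [ 0.657 -0.438  0.047] [ 0.62  -0.495 -0.004] [ 0.71  -0.396  0.091]
cup 0.68 [107, 147, 161, 197] [0.645 0.461 0.039] [ 0.595  0.409 -0.003] [0.757 0.588 0.053]
tweezers 0.52 [142, 268, 193, 290] [0.313 0.363 0.006] [ 0.287  0.288 -0.002] [0.349 0.446 0.013]
```

```bash
python3 - <<'E'
import cv2
a=cv2.imread("pics/scene0.png")[110:420,130:480]; cv2.imwrite("pics/s1.png",cv2.resize(a,None,fx=1.9,fy=1.9))
a=cv2.imread("pics/top0.png")[130:290,130:420]; cv2.imwrite("pics/t1.png",cv2.resize(a,None,fx=2.7,fy=2.7,interpolation=2))
E
```

```text
(no output)
```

View pics/s1.png

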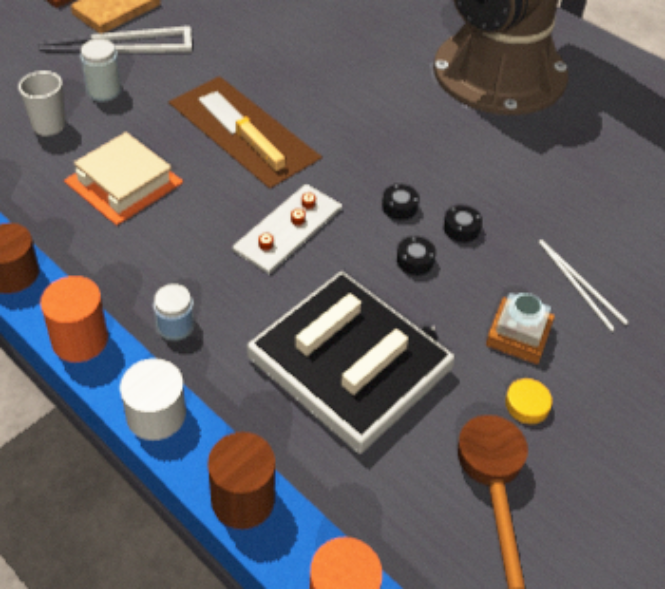

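View pics/t1.png

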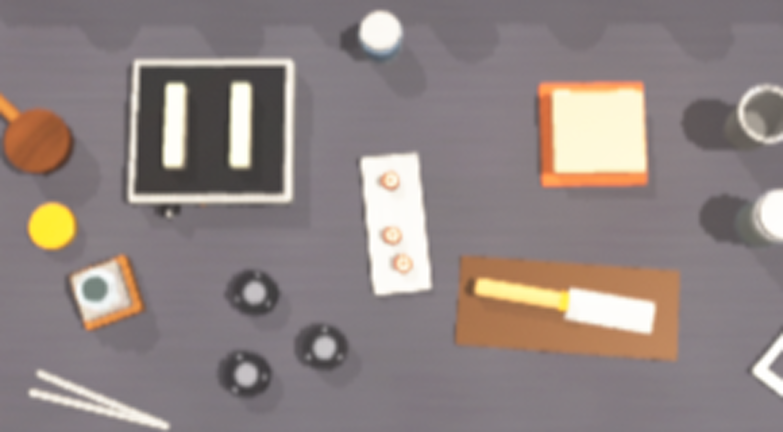

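Three slices on the slab (s1 at (265,241), (298,216), (309,199)). Lid look-alikes in t1: (254,292), (323,346), (246,373). The one at (254,292), world about (0.45,0.18), is 0.49 m from the base against 0.40 and 0.39, so that is the lid. Stand and plate are on the right, the hotplate on the left.

Call:
jog_arm --travel '[[0.79,0.53,-0.15],[0.79,0.53,-0.15],[0.79,0.53,-0.15],[0.79,0.53,-0.15],[0.79,0.53,-0.15],[0.79,0.53,-0.15],[0.79,0.53,-0.15],[0.79,0.53,-0.15],[0.79,0.53,-0.15],[0.79,0.53,-0.15]]' --dr '[[0,0,-0.0496],[0,0,-0.0496],[0,0,-0.0496],[0,0,-0.0496],[0,0,-0.0496],[0,0,-0.0496],[0,0,-0.0496],[0,0,-0.0496],[0,0,-0.0496],[0,0,-0.0496]]' --claw '[1,1,1,1,1,1,1,1,1,1]'

```text
time_s: 3.05
tcp_pos: [0.5017, 0.2689, 0.3015]
eef_rot: [-180.0, 0.0, -0.1]
contact_force: [0.4, 0.8, -0.3]
gripper_width: 0.0877
gripper_force: 0.0
```

```bash
python3 - <<'E'
from h import *
print(tool()); c=shot("wrist"); print(c["hand_eye"],c["fx"],c["cx"],c["cy"]); save(c,"w0.png")
np.savez("w0.npz",W=c["W"],px=c["pixels"])
def fit(n,c,cam,zlo,zhi,rect=True,k=4):
    for d in r.regions_of(n,cam)[:k]:
        m=d["pixels"]&(c["range_z"]>0)
        w=c["W"][m]; w=w[(w[:,2]>zlo)&(w[:,2]<zhi)]
        if len(w)<8: continue
        if rect: q=cv2.minAreaRect(w[:,:2].astype(np.float32)*1000); print(n,round(d["conf"],2),[int(x) for x in d["extent"]],np.round(q[0],1),np.round(q[1],1),round(q[2],1),len(w),np.median(w[:,2]).round(4))
        else: print(n,round(d["conf"],2),[int(x) for x in d["extent"]],w.mean(0).round(4),((w.max(0)+w.min(0))/2).round(4),len(w))
fit("slice1",c,"wrist",.018,.03,False); fit("slab",c,"wrist",.005,.014)
fit("lid",c,"wrist",.019,.03); fit("jar",c,"wrist",.06,.08); fit("jar",c,"wrist",.015,.03); fit("hotplate",c,"wrist",.03,.07)
for p in ["lid_lug1","lid_lug2","lid_lug3","jar_catch","jar_tight","jar","lid"]:
    for d in r.tip_of(p,"wrist")[:5]:
        a=np.array(d["at"]).round().astype(int); print(p,round(d["conf"],2),d["at"],c["W"][min(a[1],419),min(a[0],559)].round(4))
E
```

```text
(array([0.50167308, 0.26889806, 0.30148097]), array([[ 9.99999474e-01, -1.01495965e-03, -1.48402648e-04],
       [-1.01493324e-03, -9.99999469e-01,  1.77936766e-04],
       [-1.48583168e-04, -1.77786053e-04, -9.99999973e-01]]))
[[ 2.39895910e-05  9.53593211e-01  3.01097971e-01  8.18366018e-02]
 [ 9.99999692e-01 -2.59081190e-04  7.40850163e-04  6.37787044e-04]
 [ 7.84478506e-04  3.01097860e-01 -9.53592923e-01 -1.59081520e-01]
 [ 0.00000000e+00  0.00000000e+00  0.00000000e+00  1.00000000e+00]] 325.19226210127806 280.4296248493279 209.03198848185122
slice1 0.75 [442, 156, 457, 167] [0.5199 0.0149 0.0243] [0.5196 0.0137 0.0228] 163
slice1 0.73 [445, 110, 462, 124] [0.5875 0.0175 0.024 ] [0.5874 0.0156 0.0223] 164
slice1 0.7 [447, 172, 462, 190] [0.4853 0.0019 0.0242] [0.4852 0.0006 0.0226] 157
slice1 0.34 [77, 12, 176, 110] [0.6601 0.459  0.0265] [0.6731 0.4829 0.0245] 122
slab 0.83 [426, 94, 472, 203] [536.3  10.2] [169.1  72.1] 6.2 3638 0.0107
lid 0.95 [314, 250, 350, 285] [351.4 188.8] [53.9 52.2] 28.8 902 0.0249
lid 0.92 [323, 183, 361, 225] [449.9 180.7] [54.  51.3] 32.9 1054 0.025

[... 713 characters left out ...]
g2 0.74 [354.2, 217.2] [0.434  0.1629 0.0255]
lid_lug2 0.72 [382.5, 254.1] [0.5123 0.2156 0.3127]
lid_lug3 0.98 [348.1, 267.9] [0.3513 0.1654 0.0253]
lid_lug3 0.89 [346.8, 193.6] [0.4683 0.1754 0.0259]
lid_lug3 0.82 [329.6, 210.3] [0.4448 0.1986 0.0261]
lid_lug3 0.74 [354.2, 217.2] [0.434  0.1629 0.0255]
lid_lug3 0.72 [382.5, 254.1] [0.5123 0.2156 0.3127]
jar_catch 0.8 [198.8, 201.5] [0.4668 0.3754 0.0601]
jar_tight 0.71 [219.6, 205.5] [0.4615 0.3472 0.061 ]
jar 0.98 [220.2, 197.3] [0.4701 0.3491 0.048 ]
lid 0.94 [330.4, 265.4] [0.3576 0.1939 0.026 ]
lid 0.87 [391.6, 241.5] [0.3933 0.0993 0.0249]
lid 0.58 [340.6, 202.0] [0.4562 0.1831 0.0247]
lid 0.29 [523.0, 205.1] [ 0.4533 -0.1498  0.0262]
```

View pics/w0.png

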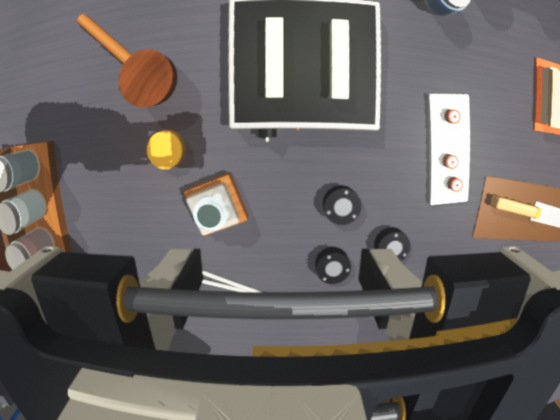

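The wrist view shows three slices at (452,116), (450,161) and (456,184), the lid at (341,205), the jar at (209,213) and the hotplate at (305,63). World positions agree between cameras to about 2 mm. Going to the first slice.

Call:
jog_arm --travel '[[0.172,0.505,0.44],[0.172,0.505,0.44],[0.172,0.505,0.44],[0.172,0.505,0.44],[0.172,0.505,0.44],[0.172,0.505,0.44],[0.172,0.505,0.44],[0.172,0.505,0.53],[0.172,0.505,0.577],[0.172,0.505,0.577]]' --dr '[[0,0,0],[0,0,0],[0,0,0],[0,0,0],[0,0,0],[0,0,0],[0,0,0],[0,0,0],[0,0,0],[0,0,0]]' --claw '[0.6,0.6,0.6,0.6,0.6,0.6,0.6,0.6,0.6,0.6]'

```text
time_s: 5.0
tcp_pos: [0.5875, 0.0172, 0.0128]
eef_rot: [180.0, 0.1, 0.0]
contact_force: [0.1, 0.1, 0.1]
gripper_width: 0.0529
gripper_force: 0.0
```

Call:
jog_arm --travel '[[0,0,0],[0,0,0],[0,0,0],[0,0,0],[0,0,0],[0,0,0],[0,0,-0.1],[0,0,-0.2],[0,0,-0.35],[0,0,-0.35]]' --dr '[[0,0,0],[0,0,0],[0,0,0],[0,0,0],[0,0,0],[0,0,0],[0,0,0],[0,0,0],[0,0,0],[0,0,0]]' --claw '[0,0,0,0,0,0,0,0,0,0]' --newtons 12

```text
time_s: 6.25
tcp_pos: [0.59, 0.0169, 0.193]
eef_rot: [-179.9, -0.4, 0.0]
contact_force: [-0.4, -0.4, -0.9]
gripper_width: 0.0211
gripper_force: 12.0
```

Call:
jog_arm --travel '[[0.045,0.516,0.0],[0.045,0.516,0.0],[0.045,0.516,0.0],[0.045,0.516,0.0],[0.045,0.516,0.0],[0.045,0.516,0.0],[0.045,0.516,0],[0.045,0.516,0],[0.045,0.516,0],[0.045,0.516,0]]' --dr '[[0,0,0],[0,0,0],[0,0,0],[0,0,0],[0,0,0],[0,0,0],[0,0,0],[0,0,0],[0,0,0],[0,0,0]]' --claw '[0,0,0,0,0,0,0,0,0,0]'

```text
time_s: 7.5
tcp_pos: [0.6103, -0.2409, 0.1883]
eef_rot: [180.0, -0.0, 0.0]
contact_force: [0.8, -0.6, -0.5]
gripper_width: 0.0213
gripper_force: 12.0
```

```bash
cat >> h.py <<'E'
def fit(n,c,cam,zlo,zhi,rect=True,k=4):
    for d in r.regions_of(n,cam)[:k]:
        m=d["pixels"]&(c["range_z"]>0)
        w=c["W"][m]; w=w[(w[:,2]>zlo)&(w[:,2]<zhi)]
        if len(w)<8: continue
        if rect: q=cv2.minAreaRect(w[:,:2].astype(np.float32)*1000); print(n,round(d["conf"],2),[int(x) for x in d["extent"]],np.round(q[0],1),np.round(q[1],1),round(q[2],1),len(w),np.median(w[:,2]).round(4))
        else: print(n,round(d["conf"],2),[int(x) for x in d["extent"]],w.mean(0).round(4),((w.max(0)+w.min(0))/2).round(4),len(w))
E
python3 - <<'E'
from h import *
print(tool()[0]); c=shot("wrist"); save(c,"w1.png")
fit("plate",c,"wrist",.03,.04); fit("stand",c,"wrist",.001,.008); fit("fork",c,"wrist",.002,.035);fit("mat",c,"wrist",-.002,.006)
fit("slice1",c,"wrist",.018,.03,False)
E
```

```text
[ 0.61032112 -0.24091676  0.18828034]
plate 0.88 [222, 105, 339, 207] [ 645.4 -240.5] [100.3 110.6] 0.2 11269 0.035
stand 0.58 [216, 88, 341, 208] [ 649.6 -238.4] [131.7 134.9] 0.2 2982 0.0049
fork 0.57 [259, 314, 312, 341] [ 420.7 -247.4] [73.6 32.3] 88.5 748 0.0059
fork 0.49 [89, 277, 106, 284] [490.8  -4.1] [18.8  8.4] 62.2 107 0.0193
mat 0.76 [246, 285, 316, 345] [ 436.3 -241.7] [92.1 99.6] 89.7 856 0.003
mat 0.32 [18, 38, 74, 86] [787.1  46.6] [105.8  45. ] 53.2 106 0.003
slice1 0.7 [74, 252, 95, 266] [0.5213 0.0104 0.0241] [0.5202 0.0115 0.0225] 201
slice1 0.65 [89, 273, 106, 282] [ 0.4928 -0.0035  0.0228] [ 0.4916 -0.002   0.0223] 63
```

View pics/w1.png

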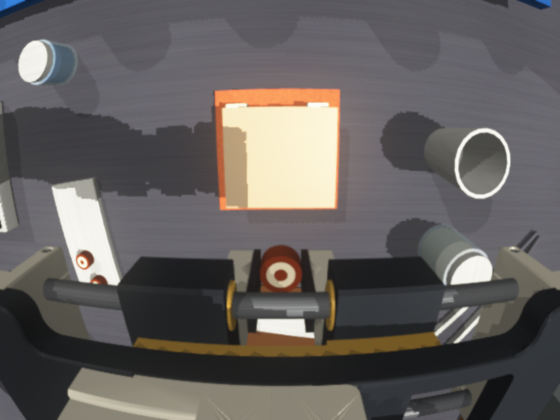

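Call:
jog_arm --travel '[[0.126,0,0.1],[0.126,0,0.22],[0.126,0,0.26],[0.126,0,0.28],[0.126,0,0.29],[0.126,0,0.298],[0.126,0,0.302],[0.126,0,0.302],[0.126,0,0.302],[0.126,0,0.302]]' --dr '[[0,0,0],[0,0,0],[0,0,0],[0,0,0],[0,0,0],[0,0,0],[0,0,0],[0,0,0],[0,0,0],[0,0,0]]' --claw '[0,0,0,0,0,0,0,0,0.4,0.4]'

```text
time_s: 9.05
tcp_pos: [0.6733, -0.2415, 0.0374]
eef_rot: [180.0, -0.0, -0.0]
contact_force: [0.5, -0.3, 1.0]
gripper_width: 0.0334
gripper_force: 0.0
```

Call:
jog_arm --travel '[[0,0,0],[0,0,0],[0,0,-0.02],[0,0,-0.1],[0,0,-0.3],[0,0,-0.3],[0,0,-0.3],[0,0,-0.3],[0,0,-0.3],[0,0,-0.3]]' --dr '[[0,0,0],[0,0,0],[0,0,0],[0,0,0],[0,0,0],[0,0,0],[0,0,0],[0,0,0],[0,0,0],[0,0,0]]' --claw '[0.4,0.4,0.4,0.4,0.4,0.6,0.6,0.6,0.6,0.6]'

```text
time_s: 10.3
tcp_pos: [0.6727, -0.2415, 0.1859]
eef_rot: [-180.0, 0.1, -0.0]
contact_force: [0.1, 0.2, -0.0]
gripper_width: 0.0529
gripper_force: 0.0
```

Call:
jog_arm --travel '[[-0.307,-0.512,0],[-0.307,-0.512,0],[-0.307,-0.512,0],[-0.307,-0.512,0],[-0.307,-0.512,0.1],[-0.307,-0.512,0.2],[-0.307,-0.512,0.25],[-0.307,-0.512,0.31],[-0.307,-0.512,0.348],[-0.307,-0.512,0.348]]' --dr '[[0,0,0],[0,0,0],[0,0,0],[0,0,0],[0,0,0],[0,0,0],[0,0,0],[0,0,0],[0,0,0],[0,0,0]]' --claw '[0.6,0.6,0.6,0.6,0.6,0.6,0.6,0.6,0.6,0.6]'

```text
time_s: 11.55
tcp_pos: [0.5191, 0.0143, 0.0118]
eef_rot: [179.9, 0.1, 0.0]
contact_force: [1.3, 0.7, 0.4]
gripper_width: 0.0525
gripper_force: 0.0
```

Call:
jog_arm --travel '[[0,0,0],[0,0,0],[0,0,0],[0,0,0],[0,0,0],[0,0,0],[0,0,-0.1],[0,0,-0.2],[0,0,-0.3],[0,0,-0.3]]' --dr '[[0,0,0],[0,0,0],[0,0,0],[0,0,0],[0,0,0],[0,0,0],[0,0,0],[0,0,0],[0,0,0],[0,0,0]]' --claw '[0,0,0,0,0,0,0,0,0,0]' --newtons 12

```text
time_s: 12.8
tcp_pos: [0.5221, 0.0152, 0.1672]
eef_rot: [-179.9, -0.4, 0.0]
contact_force: [0.1, 0.6, 0.6]
gripper_width: 0.0212
gripper_force: 12.0
```

Call:
jog_arm --travel '[[0.252,0.511,0],[0.252,0.511,0],[0.252,0.511,0],[0.252,0.511,0],[0.252,0.511,0],[0.252,0.511,0.02],[0.252,0.511,0.12],[0.252,0.511,0.2],[0.252,0.511,0.23],[0.252,0.511,0.24]]' --dr '[[0,0,0],[0,0,0],[0,0,0],[0,0,0],[0,0,0],[0,0,0],[0,0,0],[0,0,0],[0,0,0],[0,0,0]]' --claw '[0,0,0,0,0,0,0,0,0,0]'

```text
time_s: 14.05
tcp_pos: [0.6453, -0.2404, 0.0424]
eef_rot: [180.0, 0.1, 0.0]
contact_force: [0.5, -0.2, -0.7]
gripper_width: 0.0213
gripper_force: 12.0
```

Call:
jog_arm --travel '[[0,0,0.006],[0,0,0.011],[0,0,0.011],[0,0,0.011],[0,0,0.011],[0,0,0.011],[0,0,-0.02],[0,0,-0.12],[0,0,-0.25],[0,0,-0.25]]' --dr '[[0,0,0],[0,0,0],[0,0,0],[0,0,0],[0,0,0],[0,0,0],[0,0,0],[0,0,0],[0,0,0],[0,0,0]]' --claw '[0,0,0,0.4,0.4,0.4,0.4,0.4,0.4,0.6]'

```text
time_s: 15.3
tcp_pos: [0.649, -0.2419, 0.176]
eef_rot: [179.8, -0.6, 0.0]
contact_force: [0.2, -0.5, -0.4]
gripper_width: 0.0407
gripper_force: 0.0
```

```bash
python3 - <<'E'
from h import *
print(tool()[0]); c=shot("wrist")
fit("slice1",c,"wrist",.018,.06,False)
c=shot("top"); fit("slice1",c,"top",.018,.06,False)
E
```

```text
[ 0.64899784 -0.24193836  0.17598815]
slice1 0.89 [267, 192, 287, 214] [ 0.6469 -0.2417  0.0484] [ 0.6456 -0.2418  0.0437] 458
slice1 0.75 [271, 162, 293, 190] [ 0.6735 -0.242   0.0484] [ 0.6719 -0.2417  0.0431] 511
slice1 0.71 [212, 125, 342, 244] [ 0.6933 -0.2372  0.0277] [ 0.657  -0.2404  0.0272] 272
slice1 0.53 [348, 176, 355, 182] [ 0.6431 -0.2387  0.0469] [ 0.6437 -0.2389  0.0441] 40
slice1 0.24 [140, 206, 158, 221] [0.5306 0.4325 0.021 ] [0.5293 0.4328 0.0221] 136
```

Call:
jog_arm --travel '[[-0.32,-0.483,0],[-0.32,-0.483,0],[-0.32,-0.483,0],[-0.32,-0.483,0],[-0.32,-0.483,0.1],[-0.32,-0.483,0.2],[-0.32,-0.483,0.25],[-0.32,-0.483,0.29],[-0.32,-0.483,0.31],[-0.32,-0.483,0.31]]' --dr '[[0,0,0],[0,0,0],[0,0,0],[0,0,0],[0,0,0],[0,0,0],[0,0,0],[0,0,0],[0,0,0],[0,0,0]]' --claw '[0.6,0.6,0.6,0.6,0.6,0.6,0.6,0.6,0.6,0.6]'

```text
time_s: 16.75
tcp_pos: [0.485, 0.0002, 0.0122]
eef_rot: [179.9, 0.1, -0.0]
contact_force: [-0.1, -0.3, 0.2]
gripper_width: 0.0525
gripper_force: 0.0
```

Call:
jog_arm --travel '[[0,0,0],[0,0,0],[0,0,0],[0,0,0],[0,0,0],[0,0,0],[0,0,-0.1],[0,0,-0.2],[0,0,-0.3],[0,0,-0.3]]' --dr '[[0,0,0],[0,0,0],[0,0,0],[0,0,0],[0,0,0],[0,0,0],[0,0,0],[0,0,0],[0,0,0],[0,0,0]]' --claw '[0,0,0,0,0,0,0,0,0,0]' --newtons 12

```text
time_s: 18.0
tcp_pos: [0.4881, 0.0012, 0.167]
eef_rot: [-179.9, -0.4, 0.0]
contact_force: [0.5, 0.0, 0.1]
gripper_width: 0.0212
gripper_force: 12.0
```

Call:
jog_arm --travel '[[0.263,0.483,0],[0.263,0.483,0],[0.263,0.483,0],[0.263,0.483,0],[0.263,0.483,0],[0.263,0.483,0.02],[0.263,0.483,0.12],[0.263,0.483,0.2],[0.263,0.483,0.23],[0.263,0.483,0.24]]' --dr '[[0,0,0],[0,0,0],[0,0,0],[0,0,0],[0,0,0],[0,0,0],[0,0,0],[0,0,0],[0,0,0],[0,0,0]]' --claw '[0,0,0,0,0,0,0,0,0,0]'

```text
time_s: 19.25
tcp_pos: [0.6168, -0.2405, 0.0424]
eef_rot: [180.0, 0.1, 0.0]
contact_force: [0.0, 0.3, 0.8]
gripper_width: 0.0212
gripper_force: 12.0
```

Call:
jog_arm --travel '[[0,0,0.006],[0,0,0.011],[0,0,0.011],[0,0,0.011],[0,0,0.011],[0,0,0.011],[0,0,-0.02],[0,0,-0.12],[-0.1,0,-0.27],[-0.1,0,-0.27]]' --dr '[[0,0,0],[0,0,0],[0,0,0],[0,0,0],[0,0,0],[0,0,0],[0,0,0],[0,0,0],[0,0,0],[0,0,0]]' --claw '[0,0,0,0.4,0.4,0.4,0.4,0.4,0.4,0.6]'

```text
time_s: 20.5
tcp_pos: [0.5674, -0.2413, 0.1828]
eef_rot: [179.9, -0.3, 0.0]
contact_force: [0.1, 1.0, 0.2]
gripper_width: 0.0405
gripper_force: 0.0
```

```bash
python3 - <<'E'
from h import *
print(tool()[0]); c=shot("wrist"); save(c,"w2.png",(180,60,380,300),2.4)
fit("slice1",c,"wrist",.018,.06,False)
fit("plate",c,"wrist",.03,.04); fit("stand",c,"wrist",.001,.008); 
c=shot("scene")
fit("lid",c,"scene",.019,.03); fit("fork",c,"scene",.002,.035)
E
```

```text
[ 0.56737536 -0.24134335  0.18283197]
slice1 0.77 [272, 71, 293, 95] [ 0.673  -0.2419  0.0488] [ 0.6731 -0.242   0.0425] 458
slice1 0.71 [265, 134, 292, 155] [ 0.6166 -0.2412  0.0484] [ 0.6168 -0.2415  0.0426] 472
slice1 0.61 [266, 105, 291, 122] [ 0.6461 -0.2413  0.0491] [ 0.6455 -0.2415  0.0491] 463
plate 0.87 [217, 60, 337, 165] [ 645.3 -240.3] [100.5 111.1] 0.3 10599 0.035
stand 0.96 [212, 47, 339, 172] [ 649.7 -237.9] [131.1 130.8] 0.6 3061 0.005
lid 0.62 [336, 234, 359, 254] [451.5 182.5] [57.2 48.7] 37.1 234 0.0227
lid 0.61 [363, 215, 382, 239] [354.  189.4] [54.4 54. ] 51.2 220 0.023
lid 0.51 [333, 205, 353, 224] [384.8  97.4] [54.3 51.5] 39.0 187 0.0227
fork 0.8 [235, 158, 280, 197] [ 442.8 -191.9] [221.7  36.8] 79.0 448 0.0136
```

View pics/w2.png

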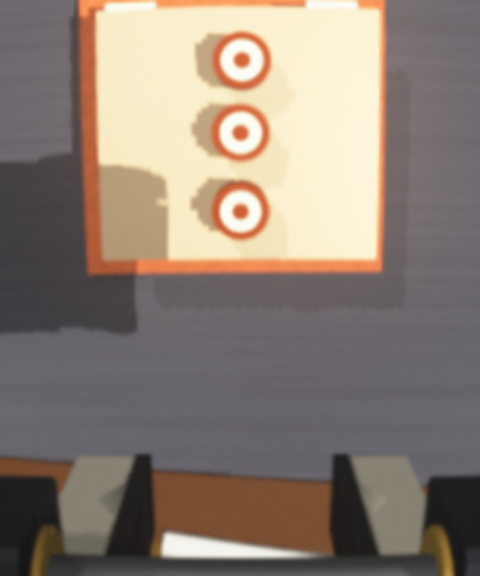

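Step 1 looks done: three slices flat in a row at (241,60), (240,132) and (240,210), well inside the plate. Next is the lid.

Call:
jog_arm --travel '[[-0.354,-0.845,0],[-0.354,-0.845,0],[-0.354,-0.845,0],[-0.354,-0.845,0],[-0.354,-0.845,0],[-0.354,-0.845,0],[-0.354,-0.845,0],[-0.354,-0.845,0],[-0.354,-0.845,0],[-0.354,-0.845,0]]' --dr '[[0,0,0],[0,0,0],[0,0,0],[0,0,0],[0,0,0],[0,0,0],[0,0,0],[0,0,0],[0,0,0],[0,0,0]]' --claw '[0.8,0.8,0.8,0.8,0.8,0.8,0.8,0.8,0.8,0.8]'

```text
time_s: 22.1
tcp_pos: [0.3902, 0.1812, 0.1775]
eef_rot: [179.9, 0.1, 0.0]
contact_force: [0.9, -1.5, -0.0]
gripper_width: 0.07
gripper_force: 0.0
```

```bash
python3 - <<'E'
from h import *
print(r.get_state()["time_s"],tool()[0]); c=shot("wrist"); save(c,"w3.png",(180,40,460,320),2)
for d in r.regions_of("lid","wrist"):
    m=(d["pixels"]&(c["range_z"]>0)); w=c["W"][m]; w=w[(w[:,2]>.021)&(w[:,2]<.03)]
    (x,y),rad=cv2.minEnclosingCircle(w[:,:2].astype(np.float32)*1000)
    print(round(d["conf"],2),d["extent"],"circ",x,y,rad,"mean",w.mean(0).round(4))
for d in r.tip_of("lid_lug1","wrist"):
    a=np.array(d["at"]); b=a.round().astype(int); print(round(d["conf"],2),a,c["W"][b[1],b[0]].round(4))
E
```

```text
22.1 [0.39017998 0.18120192 0.17746195]
0.97 [247.4, 202.0, 298.7, 253.3] circ 350.948974609375 188.11465454101562 27.330183029174805 mean [0.3521 0.188  0.0249]
0.83 [253.2, 102.5, 310.5, 161.3] circ 449.15069580078125 180.15042114257812 27.51169204711914 mean [0.4495 0.1803 0.025 ]
0.7 [336.8, 170.6, 390.1, 226.8] circ 383.1152038574219 94.79864501953125 27.69051170349121 mean [0.3838 0.0956 0.0249]
0.93 [299.  146.8] [0.4358 0.1628 0.0244]
0.9 [256.6 245.7] [0.3325 0.2052 0.0244]
0.82 [257.4 141.4] [0.4418 0.203  0.0251]
0.81 [345.4 208.9] [0.3735 0.1149 0.025 ]
0.81 [370.3 179.7] [0.404  0.0905 0.0247]
0.68 [295.7 231.6] [0.3485 0.1645 0.0246]
0.65 [281.6 111.7] [0.4695 0.1791 0.025 ]
0.65 [263.  211.6] [0.3706 0.1981 0.0258]
0.31 [67.  73.7] [0.5284 0.4157 0.0216]
```

View pics/w3.png

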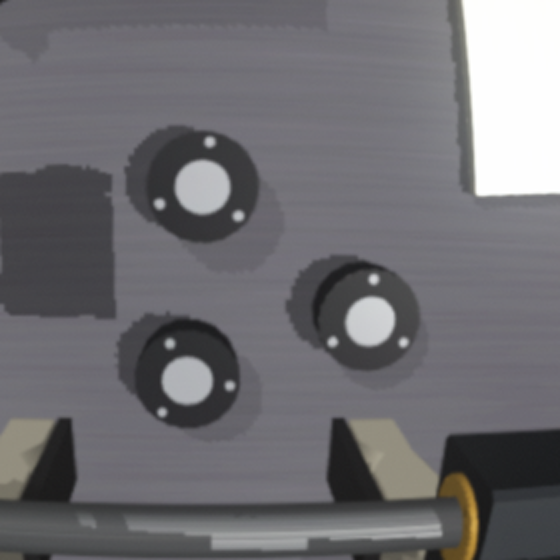

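Lid to take is in the crop at (202,187), with dots at (208,142), (160,204) and (238,215). That puts its yaw at about -8° and its centre at (0.449,0.181). The other two, at (187,380) and (369,320), are nearer the base.

Call:
jog_arm --travel '[[0.118,0,0],[0.118,0,0],[0.118,0,0.1],[0.118,0,0.2],[0.118,0,0.25],[0.118,0,0.29],[0.118,0,0.32],[0.118,0,0.331],[0.118,0,0.331],[0.118,0,0.331]]' --dr '[[0,0,0],[0,0,0],[0,0,0],[0,0,0],[0,0,0],[0,0,0],[0,0,0],[0,0,0],[0,0,0],[0,0,0]]' --claw '[0.8,0.8,0.8,0.8,0.8,0.8,0.8,0.8,0.8,0.8]'

```text
time_s: 23.5
tcp_pos: [0.4496, 0.1817, 0.0132]
eef_rot: [-180.0, -0.0, -0.0]
contact_force: [-0.3, 0.8, 0.2]
gripper_width: 0.0699
gripper_force: 0.0
```

Call:
jog_arm --travel '[[0,0,0],[0,0,0],[0,0,0],[0,0,0],[0,0,0],[0,0,0],[0,0,0],[0,0,-0.1],[0,0,-0.2],[0,0,-0.3]]' --dr '[[0,0,0],[0,0,0],[0,0,0],[0,0,0],[0,0,0],[0,0,0],[0,0,0],[0,0,0],[0,0,0],[0,0,0]]' --claw '[0,0,0,0,0,0,0,0,0,0]' --newtons 25

```text
time_s: 24.75
tcp_pos: [0.4489, 0.1813, 0.1639]
eef_rot: [180.0, 0.0, -0.0]
contact_force: [1.2, 1.2, -1.0]
gripper_width: 0.0531
gripper_force: 25.0
```

Call:
jog_arm --travel '[[-0.114,-0.362,-0.112],[-0.114,-0.362,-0.112],[-0.114,-0.362,-0.112],[-0.114,-0.362,-0.112],[-0.114,-0.362,-0.112],[-0.114,-0.362,-0.112],[-0.114,-0.362,-0.112],[-0.114,-0.362,-0.112],[-0.114,-0.362,-0.112],[-0.114,-0.362,-0.112]]' --dr '[[0,0,0],[0,0,0],[0,0,0],[0,0,0],[0,0,0],[0,0,0],[0,0,0],[0,0,0],[0,0,0],[0,0,0]]' --claw '[0,0,0,0,0,0,0,0,0,0]'

```text
time_s: 26.0
tcp_pos: [0.3923, 0.3624, 0.2186]
eef_rot: [-180.0, -0.0, -0.0]
contact_force: [0.8, 0.1, -1.3]
gripper_width: 0.053
gripper_force: 25.0
```

```bash
python3 - <<'E'
from h import *
print(r.get_state()["time_s"],tool()[0]); c=shot("wrist"); save(c,"w4.png",(160,40,400,320),2)
np.savez("w4.npz",W=c["W"],px=c["pixels"])
for d in r.regions_of("jar","wrist")[:2]:
    m=(d["pixels"]&(c["range_z"]>0)); w=c["W"][m]
    for lo,hi in [(.062,.072),(.058,.0655),(.043,.05),(.02,.028)]:
        q=w[(w[:,2]>lo)&(w[:,2]<hi)]
        if len(q)<9: continue
        e=cv2.minAreaRect(q[:,:2].astype(np.float32)*1000)
        print(round(d["conf"],2),lo,len(q),np.median(q[:,2]).round(4),"circ",cv2.minEnclosingCircle(q[:,:2].astype(np.float32)*1000),"rect",np.round(e[0],1),np.round(e[1],1),e[2])
f=lambda a,z: None
H=np.array(c["hand_eye"]); p,Rt=tool()
for n,z in [("jar_catch",.066),("jar_tight",.066),("jar",0),("lid_lug1",None)]:
    for d in r.tip_of(n,"wrist")[:3]:
        a=np.array(d["at"]); x=(a-[c["cx"],c["cy"]])/c["fx"]; t=np.hypot(*x); k=np.sin(t)/t
        ray=Rt@H[:3,:3]@np.array([x[0]*k,-x[1]*k,-np.cos(t)]); o=p+Rt@H[:3,3]
        zz=z if z is not None else p[2]-.013+.024
        print(n,round(d["conf"],2),a,(o+ray*(zz-o[2])/ray[2]).round(4))
E
```

```text
26.0 [0.3923485  0.36241378 0.21858686]
0.96 0.062 1397 0.0673 circ ((450.2052001953125, 362.18804931640625), 22.930810928344727) rect [450.2 364. ] [43.1 42. ] 19.034542083740234
0.96 0.058 401 0.0613 circ ((450.2300720214844, 362.2756652832031), 23.021886825561523) rect [449.9 362.7] [44.5 44.6] 6.975953102111816
0.96 0.043 1451 0.0467 circ ((450.56866455078125, 362.7232666015625), 39.071624755859375) rect [450.2 362.5] [58.4 58. ] 20.384490966796875
0.96 0.02 1163 0.0248 circ ((450.66033935546875, 362.836669921875), 49.52253723144531) rect [450.1 362.5] [72.7 72.1] 19.915502548217773
jar_tight 0.83 [296.3 122.4] [0.4619 0.347  0.066 ]
jar_tight 0.42 [533.6  85.7] [0.5274 0.0652 0.066 ]
jar 0.89 [281.9 129. ] [0.4515 0.3604 0.    ]
lid_lug1 0.87 [312.5 297.5] [0.3774 0.3447 0.2296]
lid_lug1 0.83 [287.7 237.5] [0.4127 0.3584 0.2296]
lid_lug1 0.81 [438.5 217.2] [0.4229 0.2792 0.2296]
```

View pics/w4.png

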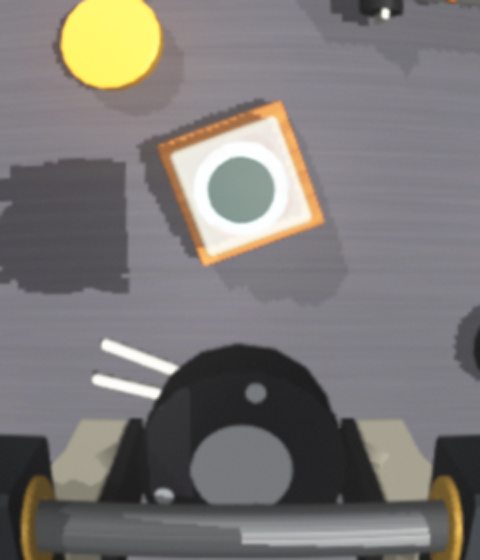

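Call:
jog_arm --travel '[[0.117,0,0],[0.117,0,0.1],[0.117,0,0.2],[0.117,0,0.24],[0.117,0,0.257],[0.117,0,0.265],[0.117,0,0.272],[0.117,0,0.278],[0.117,0,0.283],[0.117,0,0.283]]' --dr '[[0,0,-0.03],[0,0,-0.03],[0,0,-0.03],[0,0,-0.03],[0,0,-0.03],[0,0,-0.03],[0,0,-0.03],[0,0,-0.03],[0,0,-0.03],[0,0,-0.03]]' --claw '[0,0,0,0,0,0,0,0,0,0]'

```text
time_s: 27.55
tcp_pos: [0.4507, 0.3625, 0.0771]
eef_rot: [-180.0, -0.0, 10.8]
contact_force: [0.0, 0.1, -0.4]
gripper_width: 0.0532
gripper_force: 25.0
```

Call:
jog_arm --travel '[[0,0,0.001],[0,0,0.002],[0,0,0.003],[0,0,0.004],[0,0,0.005],[0,0,0.005],[0,0,0.005],[0,0,0.005],[0,0,0.005],[0,0,0.005]]' --dr '[[0,0,0],[0,0,0],[0,0,0],[0,0,0],[0,0,0],[0,0,0],[0,0,0],[0,0,0],[0,0,0],[0,0,0]]' --claw '[0,0,0,0,0,0,0,0,0,0]'

```text
time_s: 28.8
tcp_pos: [0.4507, 0.3626, 0.0746]
eef_rot: [180.0, 0.0, 10.8]
contact_force: [0.7, 0.3, -0.0]
gripper_width: 0.0529
gripper_force: 25.0
```

Call:
jog_arm --travel '[[0,0,0.001],[0,0,0.002],[0,0,0.003],[0,0,0.004],[0,0,0.004],[0,0,0.004],[0,0,0.004],[0,0,0.004],[0,0,0.004],[0,0,0.004]]' --dr '[[0,0,0],[0,0,0],[0,0,0],[0,0,0],[0,0,0],[0,0,0],[0,0,0],[0,0,0],[0,0,0],[0,0,0]]' --claw '[0,0,0,0,0,0,0,0,0,0]'

```text
time_s: 30.05
tcp_pos: [0.451, 0.3627, 0.0735]
eef_rot: [-180.0, -0.0, 10.8]
contact_force: [-1.8, -1.6, 7.9]
gripper_width: 0.0533
gripper_force: 25.0
```

Call:
jog_arm --travel '[[0,0,-0.002],[0,0,-0.003],[0,0,-0.004],[0,0,-0.004],[0,0,-0.004],[0,0,-0.004],[0,0,-0.004],[0,0,-0.004],[0,0,-0.004],[0,0,-0.004]]' --dr '[[0,0,-0.01],[0,0,-0.03],[0,0,-0.05],[0,0,-0.07],[0,0,-0.092],[0,0,-0.092],[0,0,-0.092],[0,0,-0.092],[0,0,-0.092],[0,0,-0.092]]' --claw '[0,0,0,0,0,0,0,0,0,0]'

```text
time_s: 31.3
tcp_pos: [0.4507, 0.3625, 0.0745]
eef_rot: [180.0, 0.0, 43.9]
contact_force: [-0.0, 0.9, -0.9]
gripper_width: 0.0536
gripper_force: 25.0
```

Call:
jog_arm --travel '[[0,0,0.002],[0,0,0.004],[0,0,0.006],[0,0,0.008],[0,0,0.01],[0,0,0.011],[0,0,0.012],[0,0,0.012],[0,0,0.012],[0,0,0.012]]' --dr '[[0,0,0],[0,0,0],[0,0,0],[0,0,0],[0,0,0],[0,0,0],[0,0,0],[0,0,0],[0,0,0],[0,0,0]]' --claw '[0,0,0,0,0,0,0,0,0,0]'

```text
time_s: 32.55
tcp_pos: [0.4508, 0.3626, 0.0687]
eef_rot: [180.0, -0.0, 43.9]
contact_force: [-0.6, 0.0, 1.9]
gripper_width: 0.0532
gripper_force: 25.0
```

Call:
jog_arm --travel '[[0,0,0.0008],[0,0,0.0016],[0,0,0.0024],[0,0,0.0032],[0,0,0.004],[0,0,0.0048],[0,0,0.0056],[0,0,0.0064],[0,0,0.0072],[0,0,0.008]]' --dr '[[0,0,0.019],[0,0,0.039],[0,0,0.058],[0,0,0.078],[0,0,0.097],[0,0,0.117],[0,0,0.136],[0,0,0.156],[0,0,0.175],[0,0,0.194]]' --claw '[0,0,0,0,0,0,0,0,0,0]'

```text
time_s: 33.8
tcp_pos: [0.4511, 0.3628, 0.0649]
eef_rot: [-180.0, -0.0, -26.1]
contact_force: [-0.4, -0.7, 5.4]
gripper_width: 0.053
gripper_force: 25.0
```

Call:
jog_arm --travel '[[0,0,0.0005],[0,0,0.001],[0,0,0.001],[0,0,0.001],[0,0,0.001],[0,0,0.001],[0,0,0.001],[0,0,0.001],[0,0,0.001],[0,0,0.001]]' --dr '[[0,0,0.014],[0,0,0.028],[0,0,0.042],[0,0,0.056],[0,0,0.065],[0,0,0.07],[0,0,0.075],[0,0,0.075],[0,0,0.075],[0,0,0.075]]' --claw '[0,0,0,0,0,0,0,0,0,0]'

```text
time_s: 35.05
tcp_pos: [0.4512, 0.3629, 0.0649]
eef_rot: [-179.9, 0.0, -52.9]
contact_force: [-1.2, -0.2, 6.9]
gripper_width: 0.0533
gripper_force: 25.0
```

```bash
python3 - <<'E'
from h import *
s=r.get_state(); print(s["tcp_pos"],s["contact_force"],s["moment"],s["eef_rot"])
E
```

```text
[0.45123178 0.36293312 0.06490301] [-1.23423246 -0.19972736  6.89598948] [-0.41405361  0.32627024 -0.03279789] [-1.79922962e+02  2.38325709e-03 -5.29083904e+01]
```

Call:
jog_arm --travel '[[0,0,0],[0,0,0],[0,0,0],[0,0,-0.05],[0,0,-0.15],[-0.072,0.096,-0.3],[-0.072,0.096,-0.3],[-0.072,0.096,-0.3],[-0.072,0.096,-0.3],[-0.072,0.096,-0.3]]' --dr '[[0,0,0],[0,0,0],[0,0,0],[0,0,0],[0,0,-0.03],[0,0,-0.06],[0,0,-0.09],[0,0,-0.12],[0,0,-0.147],[0,0,-0.147]]' --claw '[0.8,0.8,0.8,0.8,0.8,0.8,0.8,0.8,0.8,0.8]'

```text
time_s: 36.3
tcp_pos: [0.3906, 0.3623, 0.2141]
eef_rot: [-180.0, 0.0, -0.1]
contact_force: [-0.4, 0.2, -1.5]
gripper_width: 0.0702
gripper_force: 0.0
```

```bash
python3 - <<'E'
from h import *
print(r.get_state()["time_s"],tool()[0]); c=shot("wrist"); save(c,"w5.png",(200,60,360,220),3)
p,Rt=tool(); H=np.array(c["hand_eye"])
o=p+Rt@H[:3,3]; J=np.array([.4502,.3624])
for d in r.tip_of("lid_lug1","wrist")[:4]:
    a=np.array(d["at"]); x=(a-[c["cx"],c["cy"]])/c["fx"]; t=np.hypot(*x); k=np.sin(t)/t
    ray=Rt@H[:3,:3]@np.array([x[0]*k,-x[1]*k,-np.cos(t)])
    q=o+ray*(.076-o[2])/ray[2]; e=q[:2]-J
    print(round(d["conf"],2),a,q.round(4),"r",np.hypot(*e).round(4),"rel",np.degrees(np.arctan2(e[1],e[0])).round(1)-19.8)
for d in r.regions_of("lid","wrist")[:3]:
    w=c["W"][d["pixels"]&(c["range_z"]>0)]; q=w[w[:,2]>.07]
    if len(q)>50:
        print(d["conf"],np.median(q[:,2]),np.polyfit(q[:,0]-.45,q[:,2],1),np.polyfit(q[:,1]-.362,q[:,2],1),cv2.minEnclosingCircle(q[:,:2].astype(np.float32)*1000))
E
```

```text
36.3 [0.39061311 0.36228821 0.21405984]
0.87 [300.6 123.8] [0.4595 0.3433 0.076 ] r 0.0212 rel -83.8
0.87 [417.8 200.7] [0.387 0.223 0.076] r 0.153 rel -134.20000000000002
0.81 [280.7 155.4] [0.4303 0.3614 0.076 ] r 0.0199 rel -197.0
0.8 [475.4 197.8] [0.3906 0.1516 0.076 ] r 0.2191 rel -125.6
0.62 0.07704572136928389 [0.00033975 0.07704309] [0.00145687 0.07704286] ((451.299072265625, 362.53118896484375), 27.3680362701416)
```

View pics/w5.png

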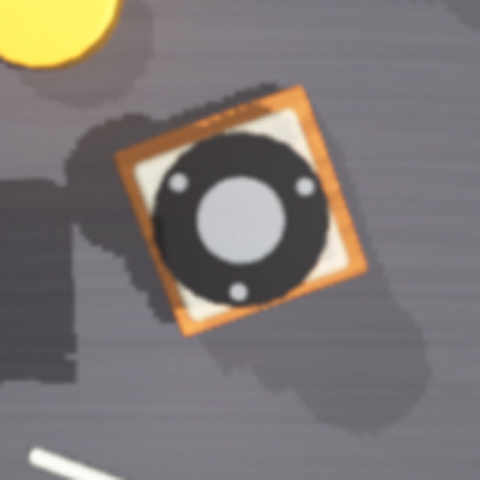

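Lid is level and home: top at 76 mm, one dot about 80° clockwise of the start, dots at (178,182), (305,186) and (238,292). Next is the fork.

Call:
jog_arm --travel '[[0.06,1,0.02],[0.06,1,0.02],[0.06,1,0.02],[0.06,1,0.02],[0.06,1,0.02],[0.06,1,0.02],[0.06,1,0.02],[0.06,1,0.02],[0.06,1,0.02],[0.06,1,0.02]]' --dr '[[0,0,0],[0,0,0],[0,0,0],[0,0,0],[0,0,0],[0,0,0],[0,0,0],[0,0,0],[0,0,0],[0,0,0]]' --claw '[0.6,0.6,0.6,0.6,0.6,0.6,0.6,0.6,0.6,0.6]'

```text
time_s: 37.7
tcp_pos: [0.4204, -0.1381, 0.2038]
eef_rot: [-180.0, 0.0, -0.2]
contact_force: [-0.4, -0.2, -0.3]
gripper_width: 0.0528
gripper_force: 0.0
```

```bash
python3 - <<'E'
from h import *
print(r.get_state()["time_s"],tool()[0]); c=shot("wrist"); save(c,"w6.png")
p,Rt=tool(); H=np.array(c["hand_eye"]); o=p+Rt@H[:3,3]
fit("mat",c,"wrist",-.002,.006)
for cam in ["wrist","scene","top"]:
    if cam!="wrist": c=shot(cam)
    for d in r.regions_of("fork",cam)[:2]:
        w=c["W"][d["pixels"]&(c["range_z"]>0)]; q=w[(w[:,2]>.018)&(w[:,2]<.034)]
        b=w[(w[:,2]>.004)&(w[:,2]<.012)]
        for n,e in (("handle",q),("blade",b),("all",w[(w[:,2]>.004)&(w[:,2]<.034)])):
            if len(e)>20:
                m=cv2.minAreaRect(e[:,:2].astype(np.float32)*1000); print(cam,round(d["conf"],2),n,len(e),np.median(e[:,2]).round(4),np.round(m[0],1),np.round(m[1],1),round(m[2],1))
    print(cam,[(round(d["conf"],2),d["at"]) for d in r.tip_of("fork",cam)[:2]])
E
```

```text
37.7 [ 0.42044227 -0.13812551  0.20380076]
mat 0.98 [215, 116, 445, 226] [ 432.1 -202.8] [272.4 112. ] 85.8 16069 0.0029
mat 0.53 [490, 3, 560, 31] [ 640.4 -420.5] [54.4 22.6] 50.2 62 0.0038
wrist 0.79 handle 2096 0.0267 [ 446.6 -144.1] [114.9  21.5] 80.3
wrist 0.79 blade 2488 0.0059 [ 437.3 -199. ] [215.   36.3] 79.9
wrist 0.79 all 4653 0.007 [ 437.8 -196.2] [220.6  36.3] 79.9
wrist [(0.64, [310.0, 161.3])]
scene 0.61 handle 195 0.024 [ 448.7 -141.4] [117.   24.2] 80.2
scene 0.61 blade 115 0.0054 [ 441.  -189.5] [214.7  34.8] 80.7
scene 0.61 all 356 0.0196 [ 440.6 -189. ] [215.4  34.8] 81.0
scene [(0.72, [263.0, 182.4])]
top 0.64 handle 497 0.0323 [ 646.1 -239.3] [110.5 100.8] 89.7
top 0.64 blade 21 0.0058 [ 653.3 -242.6] [115.3 107.7] 87.8
top 0.64 all 518 0.0322 [ 650.8 -242.3] [116.5 110.2] 89.7
top [(0.61, [148.1, 187.6])]
```

View pics/w6.png

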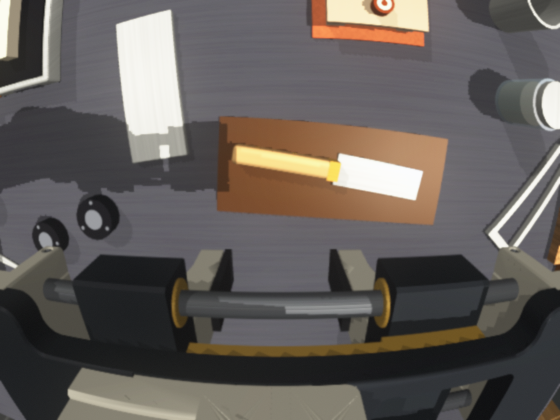

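Call:
jog_arm --travel '[[0.043,0.067,0],[0.043,0.067,0],[0.043,0.067,0],[0.043,0.067,0],[0.043,0.067,0.1],[0.043,0.067,0.1],[0.043,0.067,0.1],[0.043,0.067,0.1],[0.043,0.067,0.1],[0.043,0.067,0.1]]' --dr '[[0,0,0.2775],[0,0,0.2775],[0,0,0.2775],[0,0,0.2775],[0,0,0.2775],[0,0,0.2775],[0,0,0.2775],[0,0,0.2775],[0,0,0.2775],[0,0,0.2775]]' --claw '[0.5,0.5,0.5,0.5,0.5,0.5,0.5,0.5,0.5,0.5]'

```text
time_s: 39.45
tcp_pos: [0.4422, -0.171, 0.1541]
eef_rot: [180.0, -0.0, -100.1]
contact_force: [1.0, 0.0, -0.6]
gripper_width: 0.0435
gripper_force: 0.0
```

Call:
jog_arm --travel '[[0,0,0.1],[0,0,0.2],[0,0,0.25],[0,0,0.28],[0,0,0.292],[0,0,0.297],[0,0,0.298],[0,0,0.298],[0,0,0.298],[0,0,0.298]]' --dr '[[0,0,0],[0,0,0],[0,0,0],[0,0,0],[0,0,0],[0,0,0],[0,0,0],[0,0,0],[0,0,0],[0,0,0]]' --claw '[0.5,0.5,0.5,0.5,0.5,0.5,0.5,0.5,0.5,0.5]'

```text
time_s: 40.7
tcp_pos: [0.4423, -0.1712, 0.0053]
eef_rot: [-180.0, 0.0, -99.9]
contact_force: [0.0, -0.1, -0.3]
gripper_width: 0.0437
gripper_force: 0.0
```

Call:
jog_arm --travel '[[0,0,0],[0,0,0],[0,0,0],[0,0,0],[0,0,0],[0,0,0],[0,0,-0.03],[0,0,-0.1],[0,0,-0.2],[0,0,-0.25]]' --dr '[[0,0,0],[0,0,0],[0,0,0],[0,0,0],[0,0,0],[0,0,0],[0,0,0],[0,0,0],[0,0,0],[0,0,0]]' --claw '[0,0,0,0,0,0,0,0,0,0]' --newtons 60

```text
time_s: 41.95
tcp_pos: [0.443, -0.1712, 0.1325]
eef_rot: [-179.8, 0.0, -99.9]
contact_force: [-0.6, -0.8, -2.2]
gripper_width: 0.0197
gripper_force: 60.0
```

```bash
cat >> h.py <<'E'
def blade():
    """fork blade points in the tool frame, from the wrist camera: slope and offset below the TCP"""
    p,Rt=tool(); c=shot("wrist"); T=(c["W"]-p)@Rt
    m=(c["range_z"]>0)&(T[...,0]>.035)&(T[...,0]<.14)&(abs(T[...,1])<.03)&(abs(T[...,2])<.025)
    q=T[m]; 
    if len(q)<30: print("no blade",len(q)); return c
    k=np.polyfit(q[:,0],q[:,2],1); print("blade n",len(q),"slope down deg",np.degrees(np.arctan(k[0])).round(2),"top z(tool) at x=82mm",(k[0]*.082+k[1]).round(4),"x",q[:,0].min().round(4),q[:,0].max().round(4),"y mid",((q[:,1].min()+q[:,1].max())/2).round(4))
    far=q[q[:,0]>.1]; near=q[q[:,0]<.06]; print("yc near/far",np.median(near[:,1]).round(4),np.median(far[:,1]).round(4)); return c
E
python3 - <<'E'
from h import *
print(r.get_state()["time_s"],tool()[0],r.get_state()["gripper_width"]); blade()
E
```

```text
41.95 [ 0.44304227 -0.17122198  0.13248562] 0.0196860626353483
blade n 14709 slope down deg 0.17 top z(tool) at x=82mm -0.0008 x 0.035 0.1357 y mid 0.0001
yc near/far 0.0002 0.0002
```

Call:
jog_arm --travel '[[0.03,0,0],[0.06,0,0],[0.09,0,0],[0.12,0,0],[0.141,0.002,0],[0.141,0.002,0],[0.141,0.002,0],[0.141,0.002,0],[0.141,0.002,0],[0.141,0.002,0]]' --dr '[[0,0,-0.006],[0,0,-0.018],[0,0,-0.032],[0,0,-0.048],[0,0,-0.064],[0,0,-0.08],[0,0,-0.096],[0,0,-0.112],[0,0,-0.128],[0,0,-0.144]]' --claw '[0,0,0,0,0,0,0,0,0,0]'

```text
time_s: 43.25
tcp_pos: [0.4286, -0.2403, 0.1295]
eef_rot: [180.0, 0.0, -47.9]
contact_force: [1.0, -0.1, -0.4]
gripper_width: 0.0192
gripper_force: 60.0
```

Call:
jog_arm --travel '[[0,0,0],[0,0,0],[0,0,0],[0,0,0],[0,0,0],[0,0,0],[0,0,0],[0,0,0],[0,0,0],[0,0,0]]' --dr '[[0,0,-0.016],[0,0,-0.032],[0,0,-0.048],[0,0,-0.064],[0,0,-0.08],[0,0,-0.096],[0,0,-0.112],[0,0,-0.124],[0,0,-0.132],[0,0,-0.1343]]' --claw '[0,0,0,0,0,0,0,0,0,0]'

```text
time_s: 44.5
tcp_pos: [0.4287, -0.2404, 0.1296]
eef_rot: [-180.0, 0.0, 0.3]
contact_force: [-0.1, -0.0, -0.7]
gripper_width: 0.0195
gripper_force: 60.0
```

```bash
python3 - <<'E'
from h import *
print(r.get_state()["time_s"],tool()[0],r.get_state()["eef_rot"]); c=blade(); save(c,"w7.png")
fit("plate",c,"wrist",.032,.038); fit("stand",c,"wrist",.001,.008);fit("slice1",c,"wrist",.04,.06,False)
E
```

```text
44.5 [ 0.4286904  -0.24038562  0.1296425 ] [-1.79987416e+02  4.39024935e-02  2.92419466e-01]
blade n 14608 slope down deg 0.12 top z(tool) at x=82mm -0.0008 x 0.035 0.1351 y mid 0.0005
yc near/far 0.0003 0.0003
plate 0.97 [209, 0, 353, 9] [ 598.2 -241.1] [  7.9 110.6] 0.6 971 0.0348
stand 0.65 [206, 0, 356, 31] [ 593.  -237.8] [131.1  29.1] 85.1 1423 0.0049
```

View pics/w7.png

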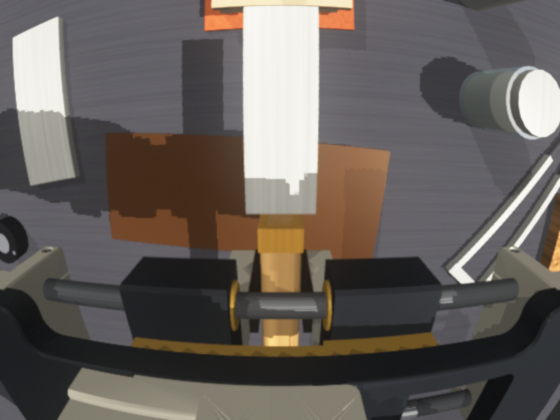

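Call:
jog_arm --travel '[[0,0,0.03],[0,0,0.07],[0,0,0.11],[0,0,0.15],[0,0,0.18],[0,0,0.205],[0,0,0.22],[0,0,0.225],[0,0,0.225],[0,0,0.225]]' --dr '[[0,0,0],[0,0,0],[0,0,0],[0,0,0],[0,0,0],[0,0,0],[0,0,0],[0,0,0],[0,0,0],[0,0,0]]' --claw '[0,0,0,0,0,0,0,0,0,0]'

```text
time_s: 45.95
tcp_pos: [0.4294, -0.2405, 0.018]
eef_rot: [180.0, -0.0, 0.3]
contact_force: [-0.5, 0.5, -1.1]
gripper_width: 0.0195
gripper_force: 60.0
```

Call:
jog_arm --travel '[[0.01,0,0],[0.03,0,0],[0.06,0,0],[0.1,0,0],[0.14,0,0],[0.18,0,0],[0.22,0,0],[0.25,0,0],[0.262,0,0],[0.266,0,0]]' --dr '[[0,0,0],[0,0,0],[0,0,0],[0,0,0],[0,0,0],[0,0,0],[0,0,0],[0,0,0],[0,0,0],[0,0,0]]' --claw '[0,0,0,0,0,0,0,0,0,0]'

```text
time_s: 47.2
tcp_pos: [0.562, -0.2397, 0.0173]
eef_rot: [-180.0, 0.0, 0.3]
contact_force: [0.0, -0.4, -1.9]
gripper_width: 0.0192
gripper_force: 60.0
```

Call:
jog_arm --travel '[[0,0,-0.008],[0,0,-0.014],[0,0,-0.016],[0,0,-0.018],[0,0,-0.02],[0,0,-0.023],[0,0,-0.028],[0,0,-0.036],[0,0,-0.042],[0,0,-0.045]]' --dr '[[0,0,0],[0,0,0],[0,0,0],[0,0,0],[0,0,0],[0,0,0],[0,0,0],[0,0,0],[0,0,0],[0,0,0]]' --claw '[0,0,0,0,0,0,0,0,0,0]'

```text
time_s: 48.45
tcp_pos: [0.5622, -0.2398, 0.0404]
eef_rot: [180.0, -0.0, 0.3]
contact_force: [0.6, 0.1, -3.5]
gripper_width: 0.0195
gripper_force: 60.0
```

```bash
cat >> h.py <<'E'
def plt():
    s=r.get_state(); p,Rt=tool(); c=shot("wrist"); T=(c["W"]-p)@Rt
    print(s["time_s"],p.round(4),np.round(s["eef_rot"],2),np.round(s["contact_force"],1),np.round(s["moment"],2))
    for d in r.regions_of("plate","wrist")[:1]:
        q=T[d["pixels"]&(c["range_z"]>0)]; z=np.median(q[:,2]); q=q[abs(q[:,2]-z)<.006]
        A=np.c_[q[:,:2],np.ones(len(q))]; k=np.linalg.lstsq(A,q[:,2],rcond=None)[0]
        e=cv2.minAreaRect(q[:,:2].astype(np.float32)*1000)
        print("plate tool-frame centre",np.round(e[0],1),np.round(e[1],1),e[2],"z",z.round(4),"slope x,y deg",np.degrees(k[:2]).round(2))
    for d in r.regions_of("slice1","wrist")[:4]:
        q=T[d["pixels"]&(c["range_z"]>0)]; q=q[q[:,2]<q[:,2].min()+.006]; print("slice",round(d["conf"],2),q.mean(0).round(4))
    return c
E
python3 -c "
from h import *
plt()"
```

```text
48.45 [ 0.5622 -0.2398  0.0404] [ 1.8e+02 -3.0e-02  2.8e-01] [ 0.6  0.1 -3.5] [0.   0.2  0.02]
plate tool-frame centre [83.5  1.2] [101.2 111. ] 0.07371091097593307 z -0.0085 slope x,y deg [0.27 0.07]
slice 0.8 [ 0.1106  0.0026 -0.0224]
slice 0.68 [ 0.0837  0.002  -0.0226]
slice 0.61 [ 0.0543  0.002  -0.0227]
```

Call:
jog_arm --travel '[[0,0,-0.006],[0,0,-0.02],[0,0,-0.045],[0,0,-0.075],[0,0,-0.105],[0,0,-0.135],[0,0,-0.165],[0,0,-0.185],[0,0,-0.196],[0,0,-0.2]]' --dr '[[0,0,0],[0,0,0],[0,0,0],[0,0,0],[0,0,0],[0,0,0],[0,0,0],[0,0,0],[0,0,0],[0,0,0]]' --claw '[0,0,0,0,0,0,0,0,0,0]'

```text
time_s: 49.85
tcp_pos: [0.562, -0.2398, 0.1401]
eef_rot: [-180.0, 0.0, 0.3]
contact_force: [0.2, -0.3, -3.2]
gripper_width: 0.0195
gripper_force: 60.0
```

Call:
jog_arm --travel '[[0,-0.004,0],[0,-0.014,0],[0,-0.03,0],[0,-0.052,0],[0,-0.08,0],[0,-0.112,0],[0,-0.148,0],[0,-0.186,0],[0,-0.226,0],[0,-0.266,0]]' --dr '[[0,0,0],[0,0,0],[0,0,0],[0,0,0],[0,0,0],[0,0,0],[0,0,0],[0,0,0],[0,0,0],[0,0,0]]' --claw '[0,0,0,0,0,0,0,0,0,0]'

```text
time_s: 51.1
tcp_pos: [0.5614, -0.1053, 0.1401]
eef_rot: [-180.0, -0.0, 0.3]
contact_force: [0.2, -0.3, -3.3]
gripper_width: 0.0199
gripper_force: 60.0
```

Call:
jog_arm --travel '[[0,-0.04,0],[0,-0.08,0],[0,-0.12,0],[0,-0.16,0],[0,-0.2,0],[0,-0.24,0],[0,-0.28,0],[0,-0.32,0],[0,-0.36,0],[0,-0.4,0]]' --dr '[[0,0,0],[0,0,0],[0,0,0],[0,0,0],[0,0,0],[0,0,0],[0,0,0],[0,0,0],[0,0,0],[0,0,0]]' --claw '[0,0,0,0,0,0,0,0,0,0]'

```text
time_s: 52.35
tcp_pos: [0.5604, 0.0946, 0.14]
eef_rot: [-180.0, -0.0, 0.3]
contact_force: [-0.2, 0.2, -3.2]
gripper_width: 0.0198
gripper_force: 60.0
```

Call:
jog_arm --travel '[[0,-0.04,0],[0,-0.08,0],[0,-0.118,0],[0,-0.152,0],[0,-0.182,0],[0,-0.208,0],[0,-0.23,0],[0,-0.246,0],[0,-0.256,0],[0,-0.26,0]]' --dr '[[0,0,0],[0,0,0],[0,0,0],[0,0,0],[0,0,0],[0,0,0],[0,0,0],[0,0,0],[0,0,0],[0,0,0]]' --claw '[0,0,0,0,0,0,0,0,0,0]'

```text
time_s: 53.6
tcp_pos: [0.5598, 0.2233, 0.14]
eef_rot: [180.0, 0.0, 0.3]
contact_force: [-0.2, 0.5, -4.0]
gripper_width: 0.0193
gripper_force: 60.0
```

```bash
python3 - <<'E'
from h import *
c=plt(); save(c,"w8.png")
W=c["W"]; 
W0=np.load("w0.npz")["W"]
for w in (W0,W):
    m=(w[...,2]>.055)&(w[...,2]<.068)&(w[...,0]>.56)&(w[...,0]<.72)&(w[...,1]>.15)&(w[...,1]<.32)
    n,l=cv2.connectedComponents(m.astype(np.uint8))
    for i in range(1,n):
        q=w[l==i]
        if len(q)>150: e=cv2.minAreaRect(q[:,:2].astype(np.float32)*1000); print("strip",len(q),np.round(e[0],1),np.round(e[1],1),round(e[2],1),np.median(q[:,2]))
E
```

```text
53.6 [0.5598 0.2233 0.14  ] [180.     0.     0.28] [-0.2  0.5 -4. ] [-0.07  0.15 -0.04]
plate tool-frame centre [83.2  1.2] [100.9 111.1] 0.14849638938903809 z -0.0084 slope x,y deg [0.29 0.06]
slice 0.88 [ 0.1106  0.0027 -0.0224]
slice 0.83 [ 0.0837  0.0021 -0.0225]
slice 0.61 [ 0.0543  0.002  -0.0227]
slice 0.54 [ 0.0243 -0.0412 -0.098 ]
strip 1342 [650.  276.2] [ 19.3 100.1] 89.9 0.06299747335301946
strip 1350 [649.5 196.5] [ 20.8 100.7] 89.9 0.06286100730915382
```

View pics/w8.png

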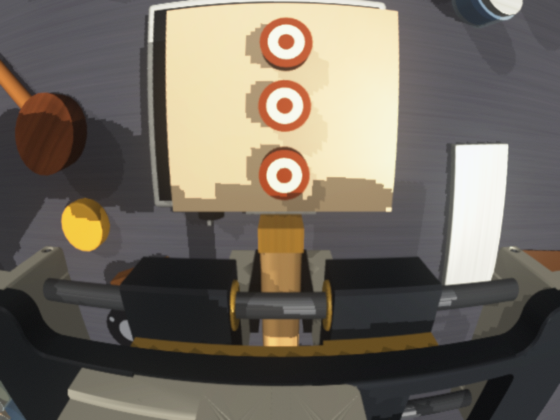

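Call:
jog_arm --travel '[[0.003,-0.006,0.005],[0.008,-0.017,0.015],[0.012,-0.025,0.03],[0.012,-0.027,0.05],[0.012,-0.027,0.07],[0.012,-0.027,0.09],[0.012,-0.027,0.108],[0.012,-0.027,0.12],[0.012,-0.027,0.128],[0.012,-0.027,0.13]]' --dr '[[0,0,0],[0,0,0],[0,0,0],[0,0,0],[0,0,0],[0,0,0],[0,0,0],[0,0,0],[0,0,0],[0,0,0]]' --claw '[0,0,0,0,0,0,0,0,0,0]'

```text
time_s: 55.0
tcp_pos: [0.5657, 0.2367, 0.0749]
eef_rot: [180.0, 0.0, 0.3]
contact_force: [0.1, -0.3, -3.5]
gripper_width: 0.0196
gripper_force: 60.0
```

```bash
python3 -c "
from h import *
plt()"
```

```text
55.0 [0.5657 0.2367 0.0749] [1.7999e+02 1.0000e-02 2.8000e-01] [ 0.1 -0.3 -3.5] [-0.07  0.15 -0.04]
plate tool-frame centre [83.3  1.2] [101.  110.7] 0.20434440672397614 z -0.0085 slope x,y deg [0.27 0.05]
slice 0.79 [ 0.0543  0.002  -0.0227]
slice 0.6 [ 0.0837  0.0022 -0.0226]
slice 0.6 [ 0.1106  0.0027 -0.0224]
```

Call:
jog_arm --travel '[[0,0,0.006],[0,0,0.012],[0,0,0.018],[0,0,0.022],[0,0,0.026],[0,0,0.03],[0,0,0.034],[0,0,0.038],[0,0,0.043],[0,0,0.045]]' --dr '[[0,0,0],[0,0,0],[0,0,0],[0,0,0],[0,0,0],[0,0,0],[0,0,0],[0,0,0],[0,0,0],[0,0,0]]' --claw '[0,0,0,0,0,0,0,0,0,0]'

```text
time_s: 56.4
tcp_pos: [0.5656, 0.2366, 0.0523]
eef_rot: [180.0, 0.0, 0.3]
contact_force: [0.3, 0.9, -1.2]
gripper_width: 0.0195
gripper_force: 60.0
```

```bash
python3 -c "
from h import *
plt()"
```

```text
56.4 [0.5656 0.2366 0.0523] [1.7999e+02 1.0000e-02 2.8000e-01] [ 0.3  0.9 -1.2] [-0.05  0.05 -0.01]
plate tool-frame centre [83.2  1.2] [111.1 100.9] 89.8669204711914 z -0.0186 slope x,y deg [-0.    0.06]
slice 0.95 [ 0.1106  0.0027 -0.0327]
slice 0.91 [ 0.0544  0.0019 -0.0327]
slice 0.71 [ 0.0836  0.0021 -0.0327]
```

Call:
jog_arm --travel '[[-0.01,0,0],[-0.03,0,0],[-0.06,0,0],[-0.1,0,0],[-0.14,0,0],[-0.18,0,0],[-0.22,0,0],[-0.24,0,0],[-0.24,0,-0.06],[-0.24,0,-0.16]]' --dr '[[0,0,0],[0,0,0],[0,0,0],[0,0,0],[0,0,0],[0,0,0],[0,0,0],[0,0,0],[0,0,0],[0,0,0]]' --claw '[0,0,0,0,0,0,0,0,0,0]'

```text
time_s: 57.8
tcp_pos: [0.4445, 0.2353, 0.1322]
eef_rot: [179.8, 0.1, 0.3]
contact_force: [1.7, 1.3, -1.2]
gripper_width: 0.0193
gripper_force: 60.0
```

```bash
python3 - <<'E'
from h import *
print(tool()); c=shot("wrist"); fit("plate",c,"wrist",.06,.08); fit("slice1",c,"wrist",.08,.1,False)
c=shot("scene"); save(c,"sc2.png",(130,110,480,420),1.9); fit("plate",c,"scene",.06,.08); fit("slice1",c,"scene",.078,.1,False)
E
```

```text
(array([0.44445872, 0.23534453, 0.13222026]), array([[ 0.99998273,  0.00531964, -0.00249625],
       [ 0.00531289, -0.99998223, -0.00270485],
       [-0.0025106 ,  0.00269154, -0.99999323]]))
plate 0.75 [201, 0, 362, 12] [602.2 236. ] [  8.3 109.7] 0.5 1404 0.0707
plate 0.92 [285, 263, 343, 313] [650.4 237.4] [102.9 112.1] 0.6 1352 0.0689
plate 0.36 [311, 280, 319, 286] [654.2 237. ] [19.7 15.5] 63.1 17 0.0783
slice1 0.59 [310, 278, 322, 288] [0.6527 0.238  0.0827] [0.6519 0.2371 0.0825] 66
```

View pics/sc2.png

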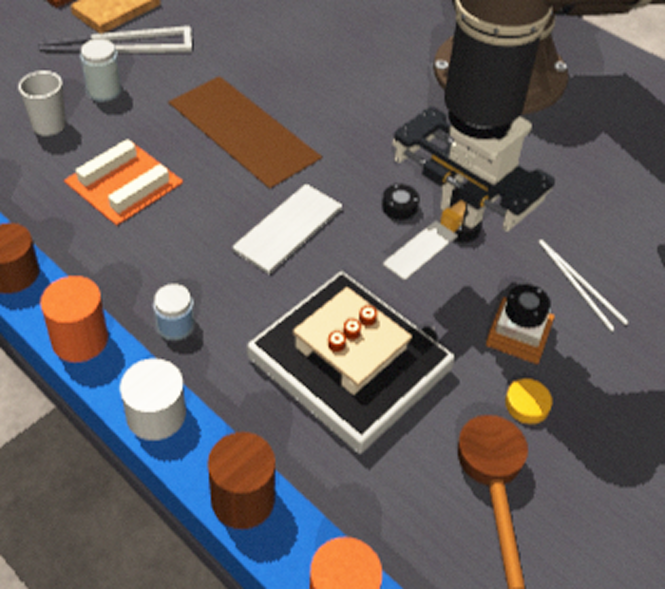

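The plate lies squarely on the hotplate strips with its three slices at (337,341), (352,327) and (369,314); the fork is clear and the lid is on. Taking the fork back to the mat.

Call:
jog_arm --travel '[[0,0.03,0],[0,0.1,0],[0,0.2,0],[-0.01,0.31,0],[-0.01,0.42,0],[-0.01,0.53,0],[-0.01,0.64,0],[-0.01,0.74,0],[-0.01,0.8,0],[-0.01,0.815,0]]' --dr '[[0,0,0.005],[0,0,0.015],[0,0,0.03],[0,0,0.046],[0,0,0.062],[0,0,0.078],[0,0,0.094],[0,0,0.11],[0,0,0.126],[0,0,0.142]]' --claw '[0,0,0,0,0,0,0,0,0,0]'

```text
time_s: 59.35
tcp_pos: [0.4411, -0.1736, 0.1314]
eef_rot: [179.9, 0.1, -51.3]
contact_force: [0.7, 0.2, -1.6]
gripper_width: 0.0195
gripper_force: 60.0
```

Call:
jog_arm --travel '[[0,0,0],[0,0,0],[0,0,0],[0,0,0],[0,0,0],[0,0,0],[0,0,0],[0,0,0],[0,0,0],[0,0,0]]' --dr '[[0,0,0.016],[0,0,0.032],[0,0,0.048],[0,0,0.064],[0,0,0.08],[0,0,0.096],[0,0,0.112],[0,0,0.126],[0,0,0.134],[0,0,0.137]]' --claw '[0,0,0,0,0,0,0,0,0,0]'

```text
time_s: 60.6
tcp_pos: [0.4417, -0.1718, 0.1317]
eef_rot: [179.9, -0.0, -100.3]
contact_force: [0.0, 0.3, -1.0]
gripper_width: 0.0195
gripper_force: 60.0
```

```bash
python3 - <<'E'
from h import *
print(tool()[0],r.get_state()["eef_rot"]); blade()
E
```

```text
[ 0.44169253 -0.17178472  0.13173616] [ 1.79900040e+02 -1.63234973e-02 -1.00266388e+02]
blade n 14707 slope down deg 0.13 top z(tool) at x=82mm -0.0008 x 0.035 0.1358 y mid 0.0001
yc near/far 0.0003 0.0002
```

Call:
jog_arm --travel '[[0,0,0.04],[0,0,0.1],[0,0,0.16],[0,0,0.2],[0,0,0.225],[0,0,0.238],[0,0,0.247],[0,0,0.251],[0,0,0.2525],[0,0,0.2525]]' --dr '[[0,0,0],[0,0,0],[0,0,0],[0,0,0],[0,0,0],[0,0,0],[0,0,0],[0,0,0],[0,0,0],[0,0,0]]' --claw '[0,0,0,0,0,0,0,0,0,0]'

```text
time_s: 61.9
tcp_pos: [0.4429, -0.1714, 0.0066]
eef_rot: [-180.0, 0.0, -100.2]
contact_force: [0.0, -0.2, -1.7]
gripper_width: 0.0193
gripper_force: 60.0
```

Call:
jog_arm --travel '[[0,0,0],[0,0,0],[0,0,0],[0,0,0],[0,0,-0.03],[0,0,-0.12],[0,0,-0.24],[0,0,-0.3],[0,0,-0.3],[0,0,-0.3]]' --dr '[[0,0,0],[0,0,0],[0,0,0],[0,0,0],[0,0,0],[0,0,0],[0,0,0],[0,0,0],[0,0,0],[0,0,0]]' --claw '[0.5,0.5,0.5,0.5,0.5,0.5,0.5,0.5,0.5,0.5]' --newtons 20

```text
time_s: 63.15
tcp_pos: [0.4422, -0.1713, 0.1558]
eef_rot: [180.0, 0.0, -100.2]
contact_force: [0.8, -0.3, -0.1]
gripper_width: 0.0438
gripper_force: 0.0
```

```bash
python3 - <<'E'
from h import *
s=r.get_state(); print(s["time_s"],tool()[0],s["gripper_width"])
c=shot("scene"); save(c,"sc3.png",(130,110,480,420),1.9)
fit("mat",c,"scene",-.002,.006,k=1); fit("fork",c,"scene",.004,.034,k=1); fit("plate",c,"scene",.06,.08,k=1); fit("lid",c,"scene",.065,.085); fit("slice1",c,"scene",.078,.1,False)
c=shot("wrist"); fit("fork",c,"wrist",.004,.012,k=1)
E
```

```text
63.15 [ 0.44217998 -0.17128705  0.15580844] 0.04378786184651079
mat 0.87 [218, 153, 297, 207] [ 434.3 -199.3] [274.6 116.8] 86.3 1282 0.0008
fork 0.75 [236, 159, 280, 199] [ 444.7 -189.8] [219.2  38.8] 75.9 357 0.019
plate 0.86 [285, 261, 344, 312] [650.3 237.1] [113.1 103.1] 89.6 1421 0.0688
lid 0.87 [394, 261, 419, 285] [452.8 364.6] [52.9 54.8] 72.7 356 0.0745
slice1 0.49 [303, 283, 314, 294] [0.6797 0.2372 0.0828] [0.6797 0.2368 0.083 ] 64
fork 0.63 [262, 51, 296, 280] [ 428.2 -252.9] [106.4  36.4] 80.1 4216 0.006
```

View pics/sc3.png

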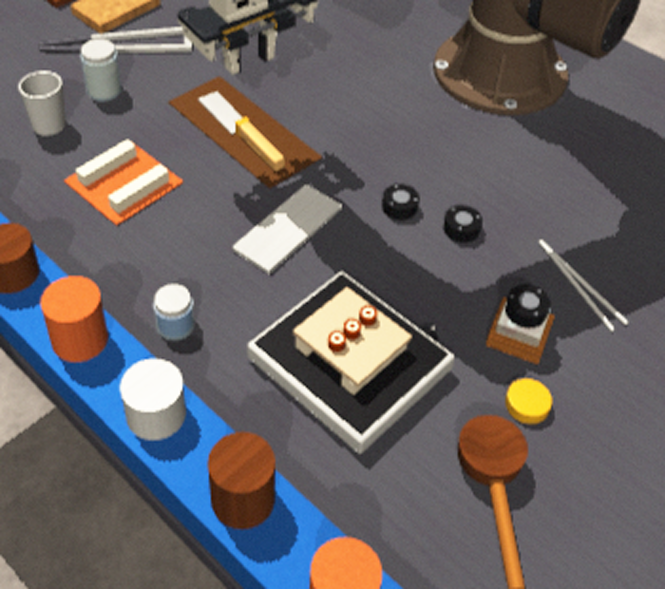

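The fork lies flat on its mat, around (240,125). The plate with its slices is on the hotplate, the lid is on the jar and the robot is clear. Handing in.

```bash
python3 -c "
from plant import r
print(r.close_job())"
```

```text
the job is handed in; nothing more can be done
None
```

I handed the job in at about 63 s with every step done; the simulator gave no verdict. The three slices lie flat on the plate, the plate sits squarely on the hotplate strips, the lid is screwed home, and the fork is flat on its mat.

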